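Pack the markers and lock the slide-top box

TASK

The bench is about to be rolled away: put every felt marker and highlighter that lies on the table into the blue slide-top box, but leave the navy pen and the yellow pencil where they lie. Then push the box's sliding gate fully shut until its spring catch clicks down behind it; the red clamp knob must first be turned to swing its stop arm out of the gate's way. Last, turn the red knob back to its stop, so that its arm lies across behind the shut gate.

Things in the scene. Friction and masses are not known exactly. Their poses are not given: they have to be found in the camera images.
- marker_box: blue slide-top box, fixed. Origin on the table, at the seam between open bin (+y side) and gate deck (-y side). Axes: x towards the knob side (-x: catch side), y the way the gate shuts, z up. Outer size x -105 to 131, y -139 to 132 mm. Wall tops at z 46 mm, but the -x wall (x -90 to -80) reaches z 59. The drawn-back gate lies on the deck
- bin_floor (a point): middle of the bin's inner floor, 6 mm above the table, axes as the box. The bin is 159 mm long in x and 120 mm wide in y, 40 mm deep to its wall tops, 41 mm to the underside of the shut gate
- catch_tip (a point): rest position of the spring catch's tip, at box x -66, y 0, z 54 mm. Its steel bracket and brass plunger stand round it at box x -105 to -55, y -13 to 13, up to z 115 mm: keep clear
- gate (a joint): flat aluminium gate sliding along box +y, in m: 0 drawn back (front edge at box y -4 mm, bin open), 0.136 at its end stop. Drags with about 5 N, up to 6 N more while the catch rides up (from about 0.02). The catch drops behind it at about 0.130; then it cannot slide back. With the knob locked its stop arm blocks the gate at about 0.035
- gate_handle (a point): top middle of the gate's black upright tab, moving with the gate: 60 mm wide (box x), 14 mm thick (box y), from 52 to 86 mm above the table. Push its flat -y face, 7 mm behind this point. The gate's plate and deck go on 3 to 15 mm behind that face with top at 52 mm: keep fingertips above that
- catch (a joint): lift of the brass spring catch plunger, in m: 0 down at rest, about 0.008 while it rides on the gate's steel rail, 0 again once it has clicked down behind the gate
- stop_knob (a joint): angle of the red clamp knob, in rad: 0 (at its stop) is locked, its red stop arm lying across the gate's path. Grows as the knob turns anticlockwise seen from above, to 1.6 at the other stop; from about 1.1 the gate is free to pass. Stays where it is left (friction about 0.1 N m)
- knob_grip (a point): middle of the red knob's wing grip, on its vertical axis, 82 mm above the table. The wing is 40 mm long, 11 mm thick, 26 mm tall (13 mm above and below this point). This point turns with it: wing along its x, fingers close along its y. At knob value 0 these are the box's x and y
- hood_edge (a point): foot of the front left corner of the tall microscope hood, a solid furniture block 0.46 m high: it fills the table from this point on in +x and from it to about y -0.45 on the right. Keep the wrist and arm in front of it while working over the front strip of the table
- marker_red: red felt marker, 12 x 132 x 12 mm, lying on the table; origin at the middle of its underside, long side along its y; may be absent
- marker_black_a: black felt marker, 15 x 137 x 15 mm, lying on the table; origin at the middle of its underside, long side along its y; may be absent
- marker_fine: slim blue felt marker, 11 x 132 x 11 mm, lying on the table; origin at the middle of its underside, long side along its y; may be absent
- highlighter_green: green highlighter, 15 x 112 x 15 mm, lying on the table; origin at the middle of its underside, long side along its y; may be absent
- highlighter_pink: pink highlighter, 16 x 117 x 16 mm, lying on the table; origin at the middle of its underside, long side along its y; may be absent
- pen_navy: navy ball pen, 11 x 140 x 12 mm, lying among the markers; origin at the middle of its underside, long side along its y; not to be put away, leave it lying
- pencil_yellow: yellow pencil, 8 x 150 x 10 mm, lying at the right of the table; origin at the middle of its underside, long side along its y; leave it lying

How it is judged:
By the outcome, as a careful person would: the job done as asked, in the order asked, and still so for the second after the job is handed in, with the robot touching nothing.
Of marker_red, marker_black_a, marker_fine, highlighter_green, highlighter_pink only 3 to 5 are there at a start; the rules pass over those that are not, and their reading is None.
At some moment in a run one of marker_red, marker_black_a, marker_fine, highlighter_green, highlighter_pink may be knocked a few centimetres aside while the robot is not near it.
Once in a run the grip may slacken for a moment while it holds something.
It also fails if it takes over 210 s, if anything falls off the work surface, if the arm or the gripper's body presses on something with over 40 N, if the wrist force passes 120 N, or if a joint passes its speed limit or range.

ROBOT

A 6-joint arm with a two-finger parallel gripper is mounted at the origin on a cart in front of the work surface, level with it; the furniture and walls round the work are solid. World frame = base frame: x ahead of the robot, y to its left, z up, the work surface at z = 0. Lengths are in mm, angles in rad, forces in N, time in s.
With the tool pointing down it reaches from about 350 to 875 mm from the base axis. Payload 4.2 kg.
Tool frame: the origin (TCP) lies on the centre line of the jaws, within the pads' length; the fingertips stand 19 mm ahead of it and the grasp point (between the pads) is the TCP (bot.nose_length is the z of the fingertips in the tool frame, in mm); z points along the fingers, y is the line along which they close (so a half turn about z gives the same grasp; the last joint's range is limited). The gripper opens to 87 mm and grips with 3 to 60 N. Pads are 19 mm wide; open, the fingers measure 117 mm over their backs; the gripper's body (75 mm by 190 mm) begins 51 mm behind the grasp point.
Start: joints at [1.407, 0.385, 0.008, 0, -1.194, -0.259], TCP at [256.414, 569.957, 241.55] pointing down, gripper open.
Joint ranges: [-3.14, 3.14], [-1.21, 2.06], [-1.07, 1.41], [-3.16, 2.05], [-2.99, -0.16], [-3.1, 3.1]. Speed limits (rad/s): [2.79, 2.79, 3.14, 3.14, 3.14, 3.14].

INTERFACE

Orientations are given as a unit quaternion [x, y, z, w].
In Python, from cell import bot gives the robot as it stands.
- The arm moves only by the tool send_rows, never from a script. Its argument "deltas" is a list that holds one entry, the list of rows, each a list of 7 numbers: the turn, a rotation vector about the tool's x, y, z in rad, then the shift along the tool's x, y, z in mm, then the opening, from 0 (shut) to 1 (fully open). A call has 1 to 12 rows; each row shifts and turns the commanded pose from where the row before left it, along the tool's axes as they then stand; what a row does not reach is not made up. A row lasts 1/12 s, in which the tool goes at most 41.7 mm and 7.16 degrees, less where a joint would pass 70% of its speed; a pose out of reach is approached as far as the arm can. A call is refused whole if a number of a shift passes 41.7 or a number of a turn 0.125, either way. A call with a gripper value outside its range is refused whole. The fingers move at their own pace and stop on an object; the grip force is fixed at half the most. Time passes only in rows, so rows that do not move let the fingers close. It gives the time, the measured TCP pose, the force, the opening and the grip force at its end, in the units of the state.
- bot.get_state(): the state, without advancing time (a new reading comes with each control period).
- bot.snapshot(name): name is "side" or "top"; returns a dict with "color" (384x512x3 uint8, blue, green, red), "z_map" (384x512 float32, mm along the optical axis (not along the pixel's ray), 0 where there is no reading), "fx", "fy", "cx", "cy" (pixels), "dist_coeffs" ([k1, k2, p1, p2, k3] as OpenCV has them; the pictures are not rectified), "R" (3x3) and "t" (3): a world point X has camera coordinates R X + t. Camera axes: x right, y down, z forward; pixel columns grow to the right and rows downward; lengths in mm; the calibration is good to about 2 mm. A picture is of the moment at which its call begins.
- bot.job_done(): hands the job in; it is judged then, once.
The state is a dict: "time": time; "joint_positions": joint angles; "qd": joint speeds; "joint_efforts": joint torques, N m; "tool_pos": TCP position; "tool_rot": TCP orientation; "wrist_force": force on the tool from outside, world axes, zero at the start; "torque": the same for the moment, N m; "grip_width": opening from 0.0 (shut) to 1.0 (fully open); "grip_force": force on a finger pad.
Only numpy, scipy, OpenCV 4.12 (cv2) and the standard library are available. Lean on these libraries where they do the work, as an engineer would, in place of code of your own. Each camera call takes 0.05 s, during which the arm holds its last target. There are 200 camera calls.

## Working session

There is one attempt and no reset: what is moved stays moved. The work goes in short steps, Python scripts to look and compute and a tool call to move; the robot and the scene stay as the last step left them, time stands still between calls to the robot, and variables do not carry over. Pictures are saved under pics/ and viewed, at most 14 in all, crops included, and the job is handed in when it is done.

Besides the shell and the picture viewer there is one more tool, called after "Request:" as name([rows], argument=value, ...), one row to a line, values as JSON. send_rows: Moves the arm, as the interface text tells. Its arguments: {"type":"object","properties":{"deltas":{"type":"array","items":{"type":"array","items":{"type":"array","items":{"type":"number"}}}}},"required":["deltas"]}

```bash
ls; mkdir -p pics; cat > h.py <<'E'
import numpy as np,cv2
from cell import bot
from scipy.spatial.transform import Rotation as Ro
def snap(n,save=None):
    s=bot.snapshot(n); 
    if save: cv2.imwrite('pics/'+save,s['color'])
    return s
def cloud(s):
    h,w=s['z_map'].shape
    K=np.array([[s['fx'],0,s['cx']],[0,s['fy'],s['cy']],[0,0,1.]])
    uv=np.stack(np.meshgrid(np.arange(w),np.arange(h)),-1).reshape(-1,1,2).astype(np.float64)
    n=cv2.undistortPoints(uv,K,np.array(s['dist_coeffs'],float)).reshape(h,w,2)
    z=s['z_map'][...,None]
    c=np.concatenate([n*z,z],-1)
    return (c-np.array(s['t']))@np.array(s['R'])
E
python3 - <<'E'
from h import *
st=bot.get_state();print(st)
for n in('top','side'):
    s=snap(n,n+'0.png');P=cloud(s);np.save(n+'0.npy',P);print(n,s['fx'],s['t'],s['R'],-np.array(s['R']).T@s['t'])
E
```

```text
pics
{'time': 0.0, 'joint_positions': array([ 1.40659797e+00,  3.85526513e-01,  6.64428817e-03, -4.99001545e-04,
       -1.19398857e+00, -2.58604832e-01]), 'qd': array([-6.41239121e-05,  1.86122036e-03, -2.64274682e-04, -1.77645191e-04,
       -2.43562668e-03,  1.46821389e-03]), 'joint_efforts': array([ 1.48646581e-03, -3.90660453e+01,  1.87407857e+01,  4.21964541e+00,
        1.10766580e-02, -1.78161595e-04]), 'tool_pos': array([256.19888447, 569.46941781, 240.48491279]), 'tool_rot': array([ 9.77717908e-01, -2.09920372e-01, -1.82700464e-04,  1.04702200e-03]), 'wrist_force': array([ 0.62232432,  0.00424847, -0.79996719]), 'torque': array([ 0.01794258,  0.00083894, -0.05516386]), 'grip_force': 0.0, 'grip_width': 1.003395014300048}
top 360.6168156817035 [ -68.90206548  530.91112021 1115.13796343] [[-0.0073596  -0.9998795  -0.01366851]
 [-0.99680796  0.00842228 -0.07939118]
 [ 0.07949673  0.01304059 -0.99674982]] [ 440.05951287  -87.90730317 1152.72144114]
side 441.00427954813716 [-538.01306388  119.25580411 1566.89140141] [[ 0.98136822 -0.1907737  -0.02284302]
 [-0.11732998 -0.50088377 -0.857525  ]
 [ 0.15215152  0.84422796 -0.51393489]] [  303.57630023 -1365.71897067   895.25515392]
```

View pics/top0.png

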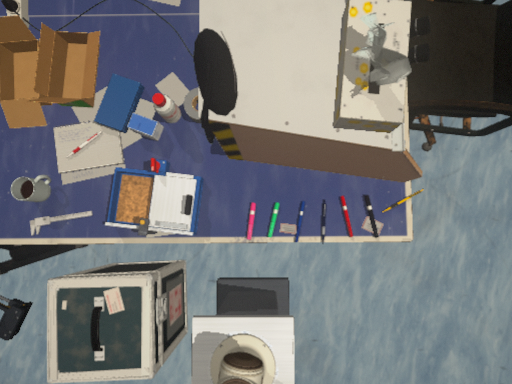

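View pics/side0.png

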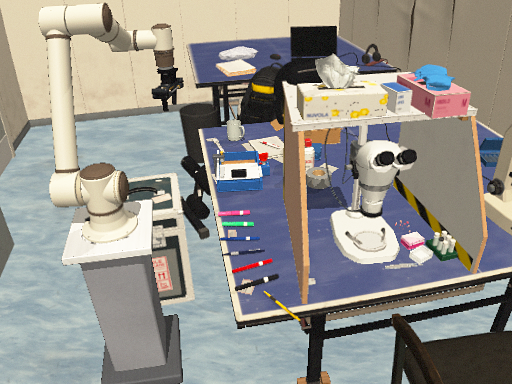

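The top view shows the box at about (153,201) with its bin on the left and the gate on the right. The lying items are pink (251,220), green (273,220), blue (300,221), navy (324,221), red (346,216), black (371,216) and the yellow pencil (403,201). The side view shows the same row in front of the hood.

```bash
python3 - <<'E'
from h import *
P=np.load('top0.npy');im=cv2.imread('pics/top0.png')
a=cv2.resize(im[155:245,95:215],None,fx=6,fy=6,interpolation=cv2.INTER_CUBIC);cv2.imwrite('pics/c1.png',a)
a=cv2.resize(im[180:245,235:435],None,fx=4,fy=4,interpolation=cv2.INTER_CUBIC);cv2.imwrite('pics/c2.png',a)
# table plane check
for u,v in[(230,220),(285,205),(312,225),(100,200),(60,200),(390,225)]: print(u,v,P[v,u].round(1))
# segmentation: not table/ blue background
reg=np.zeros(im.shape[:2],bool);reg[190:240,240:430]=1
Z=P[...,2]
print('h',[(u,P[220,u].round(1)) for u in range(245,260,2)])
E
```

```text
230 220 [452.3  39.1   2.6]
285 205 [ 499.1 -136.9   -4.3]
312 225 [ 434.5 -221.6    0.8]
100 200 [519.7 457.9   2.1]
60 200 [520.6 586.6   3.6]
390 225 [ 432.7 -468.     1.9]
h [(245, array([ 4.52e+02, -8.50e+00, -2.00e-01])), (247, array([451.9, -14.8,  -1.9])), (249, array([451.7, -22.4,  18.7])), (251, array([451.7, -28.3,  10.6])), (253, array([451.8, -34.1,   0.8])), (255, array([451.7, -40.5,   1.4])), (257, array([451.7, -46.8,  -1.1])), (259, array([451.6, -53.3,   1.4]))]
```

View pics/c1.png

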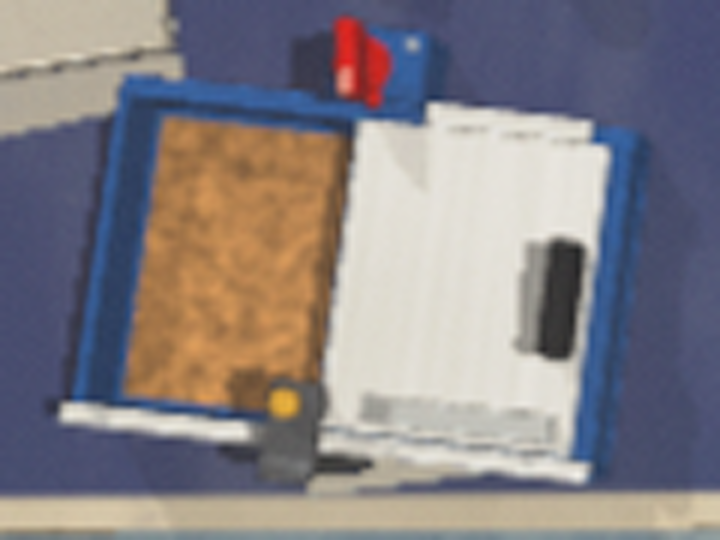

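View pics/c2.png

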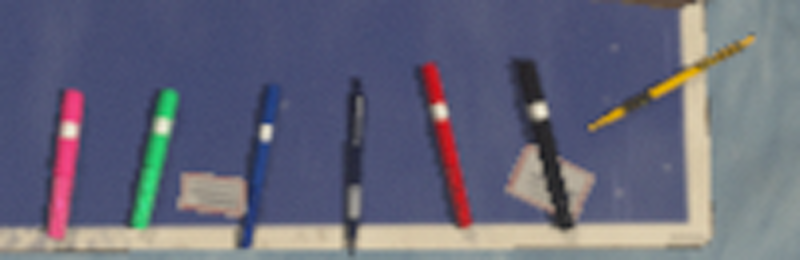

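The box crop shows the bin on the left and the catch plunger at (285,400). The red wing at (350,60) points along box x, so it is locked, and the black handle is at (562,298). The second crop shows all five markers present, with the navy pen fourth from the left at (353,165).

```bash
cat >> h.py <<'E'
def ray_at(s,uv,z):
    K=np.array([[s['fx'],0,s['cx']],[0,s['fy'],s['cy']],[0,0,1.]])
    n=cv2.undistortPoints(np.array(uv,float).reshape(-1,1,2),K,np.array(s['dist_coeffs'],float)).reshape(-1,2)
    R=np.array(s['R']);d=np.c_[n,np.ones(len(n))]@R;c=-R.T@np.array(s['t'])
    return c+d*((np.reshape(z,(-1,1))-c[2])/d[:,2:])
def proj(s,X):
    K=np.array([[s['fx'],0,s['cx']],[0,s['fy'],s['cy']],[0,0,1.]])
    return cv2.projectPoints(np.array(X,float).reshape(-1,1,3),cv2.Rodrigues(np.array(s['R']))[0],np.array(s['t']),K,np.array(s['dist_coeffs'],float))[0].reshape(-1,2)
def markers(s,x0=238,x1=385):
    im=s['color'].astype(int);b,g,r=im[...,0],im[...,1],im[...,2]
    reg=np.zeros(r.shape,bool);reg[185:245,x0:x1]=1
    m={'pink':(r>150)&(g<110)&(b>90),'green':(g>130)&(r<100),'blue':(b>g+45)&(r<55)&(b>80),'red':(r>130)&(g<80)&(b<90),'dark':(r<50)&(g<50)&(b<60)}
    out={}
    for k,q in m.items():
        n,lab,st,_=cv2.connectedComponentsWithStats((q&reg).astype(np.uint8),connectivity=8)
        for i in range(1,n):
            if st[i,4]<30: continue
            v,u=np.nonzero(lab==i);W=ray_at(s,np.c_[u,v],12)[:,:2]
            c=W.mean(0);d=np.linalg.svd(W-c,full_matrices=False)[2][0];d*=np.sign(d[0]);t=(W-c)@d;mid=c+d*(t.min()+t.max())/2
            print(k,st[i,4],'px',u.mean().round(),v.mean().round(),'c',mid.round(1),'len',(np.ptp(t)).round(),'yaw',np.degrees(np.arctan2(d[1],d[0])).round(1))
E
python3 - <<'E'
from h import *
s=snap('top');P=cloud(s)
markers(s)
im=s['color'].astype(int);b,g,r=im[...,0],im[...,1],im[...,2]
reg=np.zeros(r.shape,bool);reg[155:245,95:215]=1
red=reg&(r>140)&(g<70)
Z=P[...,2]
for lo,hi in((40,60),(60,80),(85,105)):
    q=red&(Z>lo)&(Z<hi);print('red',lo,q.sum(),P[q].mean(0).round(1) if q.any() else '')
q=reg&(r<60)&(g<60)&(b<60)&(Z>75)&(Z<100);print('handle',q.sum(),P[q].mean(0),np.ptp(P[q],axis=0))
q=reg&(Z>100)&(Z<130);print('catch',q.sum(),P[q].mean(0))
f=lambda x,y:(95+(x+.5)/6-.5,155+(y+.5)/6-.5)
for n,p,z in(('TL outer',(122,77),46),('BL outer white',(60,405),59),('BR white',(590,470),59),('TR',(640,130),46),('inner TL',(160,100),46),('wing a',(347,18),95),('wing b',(347,97),95),('hd1',(562,238),86),('hd2',(556,358),86),('plunger',(285,402),115)):
    print(n,ray_at(s,[f(*p)],z).round(1))
# hood foot
for u in range(200,215,2):
    print(u,[(v,P[v,u].round(0)) for v in (120,140,150)])
E
```

```text
pink 34 px 253.0 206.0 c [495.1 -34.6] len 26.0 yaw -8.3
pink 109 px 250.0 226.0 c [432. -26.] len 80.0 yaw -8.9
green 97 px 272.0 225.0 c [436.  -94.8] len 74.0 yaw -13.8
blue 55 px 299.0 227.0 c [ 424.1 -177.5] len 80.0 yaw -11.2
red 30 px 343.0 200.0 c [ 511.8 -319.6] len 29.0 yaw 13.4
red 82 px 348.0 222.0 c [ 440.7 -334.3] len 84.0 yaw 12.0
dark 44 px 367.0 200.0 c [ 512.4 -393.6] len 32.0 yaw 12.3
dark 85 px 372.0 222.0 c [ 438.7 -410.7] len 83.0 yaw 12.1
red 40 9 [610.3 259.3  49. ]
red 60 27 [619.8 253.7  70.4]
red 85 36 [624.1 260.   93.3]
handle 70 [498.7603759  156.18450817  84.78546235] [50.90070672 13.94487274 14.54247763]
catch 56 [444.19781014 281.92541335 104.55095453]
TL outer [[618.  393.3  46. ]]
BL outer white [[448.3 414.9  59. ]]
BR white [[413.6 145.2  59. ]]
TR [[587.8 123.6  46. ]]
inner TL [[605.7 373.2  46. ]]
wing a [[638.6 260.4  95. ]]
wing b [[599.  259.7  95. ]]
hd1 [[528.8 154.4  86. ]]
hd2 [[469.4 156.8  86. ]]
plunger [[448.5 280.5 115. ]]
200 [(120, array([638.,  44., 481.])), (140, array([714., 138.,  -4.])), (150, array([680., 137.,  -2.]))]
202 [(120, array([639.,  40., 477.])), (140, array([713., 131.,  -1.])), (150, array([680., 131.,  -1.]))]
204 [(120, array([631.,  32., 502.])), (140, array([713., 124.,   0.])), (150, array([679., 124.,   2.]))]
206 [(120, array([636.,  31., 487.])), (140, array([713., 118.,  -2.])), (150, array([680., 117.,   0.]))]
208 [(120, array([645.,  33., 454.])), (140, array([616.,  41., 409.])), (150, array([679., 111.,   2.]))]
210 [(120, array([645.,  29., 455.])), (140, array([616.,  36., 408.])), (150, array([679., 104.,   2.]))]
212 [(120, array([644.,  24., 459.])), (140, array([635.,  45., 327.])), (150, array([680.,  98.,  -3.]))]
214 [(120, array([644.,  20., 458.])), (140, array([712.,  92.,   0.])), (150, array([680.,  92.,  -2.]))]
```

```bash
cat >> h.py <<'E'
def plan(x,y,z,yaw,mx=38):
    st=bot.get_state();p=st['tool_pos'];R=Ro.from_quat(st['tool_rot']).as_matrix()
    th=np.radians(yaw);c,s_=np.cos(th),np.sin(th)
    T=np.array([[c,s_,0],[s_,-c,0],[0,0,-1]])
    rv=Ro.from_matrix(R.T@T).as_rotvec();
    if abs(rv[2])>np.pi/2: print('flip!')
    d=T.T@(np.array([x,y,z])-p)
    print('at',p.round(1),'yaw',np.degrees(np.arctan2(R[1,0],R[0,0])).round(1),'F',st['wrist_force'].round(1),'w',round(float(st['grip_width']),3),'t',st['time'])
    n=int(np.ceil(np.linalg.norm(d)/mx));print('rot',rv.round(3),'shift',d.round(1),'n',n,'each',(d/max(n,1)).round(2))
BO=np.array([520.7,272.5]);BY=-7.0
def box(x,y):
    t=np.radians(BY);return BO+np.array([[np.cos(t),-np.sin(t)],[np.sin(t),np.cos(t)]])@[x,y]
E
python3 - <<'E'
from h import *
s=snap('top');P=cloud(s);im=s['color'].copy()
for v in range(150,200,4): print(v,[P[v,u].round(0).tolist() for u in (235,250,300)])
big=cv2.resize(im[155:245,95:215],None,fx=6,fy=6,interpolation=cv2.INTER_CUBIC)
def poly(pts,col):
    X=[[*box(a,b),c] for a,b,c in pts];q=(proj(s,X)-[95,155]+.5)*6-.5
    cv2.polylines(big,[q.round().astype(np.int32)],True,col,1)
poly([(-80,6,46),(79,6,46),(79,126,46),(-80,126,46)],(0,255,0))
poly([(-90,132,59),(-80,132,59),(-80,-139,59),(-90,-139,59)],(0,255,255))
poly([(-30,-125,86),(30,-125,86),(30,-111,86),(-30,-111,86)],(255,0,255))
poly([(84,-5.5,95),(124,-5.5,95),(124,5.5,95),(84,5.5,95)],(255,255,0))
poly([(-80,132,46),(89,132,46),(89,-139,46),(-80,-139,46)],(255,255,255))
cv2.imwrite('pics/c3.png',big)
plan(450,-28.5,150,-8)
E
```

```text
150 [[647.0, 8.0, 155.0], [641.0, -35.0, 179.0], [622.0, -164.0, 266.0]]
154 [[648.0, 15.0, 90.0], [641.0, -32.0, 122.0], [621.0, -168.0, 218.0]]
158 [[649.0, 21.0, 20.0], [642.0, -28.0, 53.0], [621.0, -173.0, 163.0]]
162 [[640.0, 23.0, -1.0], [639.0, -25.0, 1.0], [620.0, -178.0, 102.0]]
166 [[626.0, 23.0, 4.0], [626.0, -25.0, -2.0], [620.0, -184.0, 29.0]]
170 [[613.0, 23.0, 2.0], [613.0, -25.0, 1.0], [612.0, -187.0, -3.0]]
174 [[601.0, 24.0, -3.0], [600.0, -25.0, -2.0], [598.0, -186.0, 0.0]]
178 [[588.0, 24.0, -3.0], [587.0, -25.0, -2.0], [585.0, -186.0, 3.0]]
182 [[574.0, 23.0, -2.0], [574.0, -25.0, -2.0], [572.0, -186.0, 1.0]]
186 [[562.0, 24.0, -3.0], [561.0, -25.0, -1.0], [560.0, -186.0, -1.0]]
190 [[548.0, 23.0, 1.0], [548.0, -25.0, -1.0], [547.0, -186.0, -4.0]]
194 [[536.0, 23.0, -0.0], [535.0, -25.0, -3.0], [440.0, -88.0, 1153.0]]
198 [[523.0, 23.0, 0.0], [522.0, -25.0, 2.0], [521.0, -185.0, -5.0]]
at [256.3 569.7 240.9] yaw -24.2 F [-0.3 -0.2 -0.6] w 1.001 t 0.2
rot [ 0.001  0.    -0.283] shift [275.1 565.4  90.9] n 17 each [16.18 33.26  5.35]
```

View pics/c3.png

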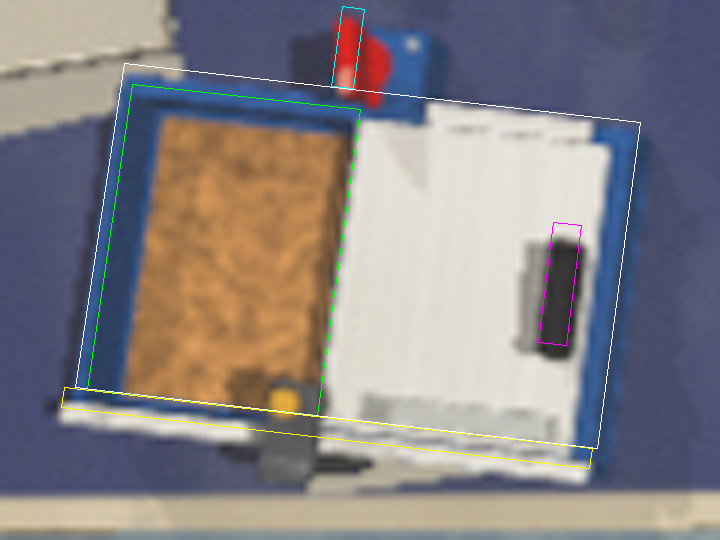

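The overlay shows my box model about 13 crop pixels too high, roughly 6.5 mm too far in x, so I'll correct that. The hood's front face is at x of about 620–645, clear of the work.

Request:
send_rows([
  [[0,0,-0.094,0,0,0,1],[0,0,-0.094,0,0,0,0.8],[0,0,-0.094,0,0,0,0.5],[0,0,0,16.2,33.3,2,0.4],[0,0,0,16.2,33.3,2,0.4],[0,0,0,16.2,33.3,2,0.4],[0,0,0,16.2,33.3,2,0.4],[0,0,0,16.2,33.3,2,0.4],[0,0,0,16.2,33.3,2,0.4],[0,0,0,16.2,33.3,2,0.4],[0,0,0,16.2,33.3,2,0.4],[0,0,0,16.2,33.3,2,0.4]],
])

```text
time: 1.2
tool_pos: [358.7, 250.9, 223.6]
tool_rot: [0.998, -0.07, 0.0, -0.0]
wrist_force: [0.9, 1.3, 0.1]
grip_width: 0.408
grip_force: 0.0
```

```bash
sed -i 's/520.7,272.5/514.2,272.5/;s/BY=-7.0/BY=-6.8/' h.py; python3 -c "
from h import *
plan(450,-28.5,100,-8)"
```

```text
at [358.7 250.9 223.6] yaw -8.0 F [0.9 1.3 0.1] w 0.408 t 1.2
rot [-0.    -0.    -0.001] shift [129.3 264.  123.6] n 9 each [14.36 29.33 13.73]
```

Request:
send_rows([
  [[0,0,0,14.4,29.4,13.7,0.45],[0,0,0,14.4,29.4,13.7,0.45],[0,0,0,14.4,29.4,13.7,0.45],[0,0,0,14.4,29.4,13.7,0.45],[0,0,0,14.4,29.4,13.7,0.45],[0,0,0,14.4,29.4,13.7,0.45],[0,0,0,14.4,29.4,13.7,0.45],[0,0,0,14.4,29.4,13.7,0.45],[0,0,0,14.4,29.4,13.7,0.45],[0,0,0,0,0,0,0.45],[0,0,0,0,0,0,0.45]],
])

```text
time: 2.12
tool_pos: [449.5, -29.0, 99.3]
tool_rot: [0.997, -0.072, -0.001, 0.0]
wrist_force: [0.2, 0.2, 0.2]
grip_width: 0.452
grip_force: 0.0
```

```bash
python3 -c "
from h import *
s=snap('top');markers(s)
plan(450,-28.5,21,-8)"
```

```text
blue 55 px 299.0 227.0 c [ 424.1 -177.3] len 80.0 yaw -11.5
red 31 px 343.0 200.0 c [ 511.7 -319.4] len 29.0 yaw 12.2
red 83 px 348.0 222.0 c [ 440.7 -334.3] len 84.0 yaw 12.0
dark 42 px 367.0 200.0 c [ 511.2 -393.8] len 30.0 yaw 12.7
dark 89 px 372.0 222.0 c [ 438.6 -410.7] len 83.0 yaw 12.6
at [449.8 -28.  100. ] yaw -8.2 F [-0.5 -0.2  0.7] w 0.452 t 2.1667
rot [ 0.     0.001 -0.003] shift [ 0.3  0.5 79. ] n 3 each [ 0.09  0.17 26.33]
```

Request:
send_rows([
  [[0,0,0,0,0,26,0.45],[0,0,0,0,0,26,0.45],[0,0,0,0,0,18,0.45],[0,0,0,0,0,8.5,0.45],[0,0,0,0,0,0,0.45],[0,0,0,0,0,0,0],[0,0,0,0,0,0,0],[0,0,0,0,0,0,0],[0,0,0,0,0,0,0],[0,0,0,0,0,0,0],[0,0,0,0,0,0,0],[0,0,0,0,0,0,0]],
])

```text
time: 3.17
tool_pos: [450.4, -27.2, 22.6]
tool_rot: [0.998, -0.07, 0.001, -0.0]
wrist_force: [-2.0, 0.8, 6.4]
grip_width: 0.172
grip_force: 30.0
```

```bash
python3 -c "
from h import *
b=box(0,38);print(b)
plan(450,-28.5,160,-8);plan(*b,160,-6.8)"
```

```text
[518.6993508  310.23268931]
at [450.4 -27.2  22.6] yaw -8.1 F [-2.   0.8  6.4] w 0.172 t 3.1667
rot [-0.001 -0.001 -0.001] shift [  -0.2    1.3 -137.4] n 4 each [ -0.06   0.33 -34.36]
at [450.4 -27.2  22.6] yaw -8.1 F [-2.   0.8  6.4] w 0.172 t 3.1667
rot [-0.001 -0.001 -0.022] shift [  27.8 -343.2 -137.4] n 10 each [  2.78 -34.32 -13.74]
```

Request:
send_rows([
  [[0,0,0,0,0,-30,0],[0,0,0,0,0,-36,0],[0,0,0,0,0,-36,0],[0,0,0,2.8,-34.5,-35,0],[0,0,0,2.8,-34.5,0,0],[0,0,0,2.8,-34.5,0,0],[0,0,0,2.8,-34.5,0,0],[0,0,0,2.8,-34.5,0,0],[0,0,0,2.8,-34.5,0,0],[0,0,0,2.8,-34.5,0,0],[0,0,0,2.8,-34.5,0,0],[0,0,0,2.8,-34.5,0,0]],
])

```text
time: 4.17
tool_pos: [517.1, 272.8, 153.2]
tool_rot: [0.998, -0.07, -0.0, 0.0]
wrist_force: [0.5, 0.1, 0.2]
grip_width: 0.172
grip_force: 30.0
```

```bash
python3 -c "
from h import *
b=box(0,38)
plan(*b,40,-6.8)"
```

```text
at [517.1 272.8 153.2] yaw -8.1 F [0.5 0.1 0.2] w 0.172 t 4.1667
rot [ 0.     0.    -0.022] shift [ -2.9 -37.4 113.2] n 4 each [-0.71 -9.35 28.3 ]
```

Request:
send_rows([
  [[0,0,-0.022,-2.9,-20,0,0],[0,0,0,0,-21,0,0],[0,0,0,0,0,30,0],[0,0,0,0,0,36,0],[0,0,0,0,0,36,0],[0,0,0,0,0,18,0],[0,0,0,0,0,0,0],[0,0,0,0,0,0,0.3],[0,0,0,0,0,0,0.3],[0,0,0,0,0,0,0.3],[0,0,0,0,0,0,0.3]],
])

```text
time: 5.08
tool_pos: [520.3, 312.9, 35.0]
tool_rot: [0.998, -0.059, 0.001, -0.001]
wrist_force: [-0.2, 0.7, 0.7]
grip_width: 0.291
grip_force: 0.0
```

```bash
python3 -c "
from h import *
plan(454,-99,140,-13.8)"
```

```text
at [520.3 312.9  35. ] yaw -6.8 F [-0.2  0.7  0.7] w 0.291 t 5.0833
rot [-0.002 -0.002  0.122] shift [  33.8  415.8 -105. ] n 12 each [ 2.82 34.65 -8.75]
```

Request:
send_rows([
  [[0,0,0,0,0,-30,0.3],[0,0,0,0,0,-40,0.3],[0,0,0,0,0,-38,0.4],[0,0,0.122,0,0,0,0.45],[0,0,0,3.3,40.5,0,0.45],[0,0,0,3.3,40.5,0,0.45],[0,0,0,3.3,40.5,0,0.45],[0,0,0,3.3,40.5,0,0.45],[0,0,0,3.3,40.5,0,0.45],[0,0,0,3.3,40.5,0,0.45],[0,0,0,3.3,40.5,0,0.45],[0,0,0,3.3,40.5,0,0.45]],
])

```text
time: 6.08
tool_pos: [467.5, -10.3, 142.6]
tool_rot: [0.993, -0.12, 0.001, -0.001]
wrist_force: [0.1, 0.1, -0.0]
grip_width: 0.45
grip_force: 0.0
```

```bash
python3 -c "
from h import *
s=snap('top');markers(s)
P=cloud(s);im=s['color'].astype(int)
q=(im[...,2]>130)&(im[...,1]<110)&(im[...,0]>90);q[:160]=0;q[240:]=0;q[:,215:]=0
W=P[q];d=W[:,:2]-BO;t=np.radians(BY);bx=d@[np.cos(t),np.sin(t)];by=d@[-np.sin(t),np.cos(t)]
print('pink in box',q.sum(),bx.min(),bx.max(),by.mean(),W[:,2].mean())
plan(454,-99,22,-13.8)"
```

```text
blue 52 px 299.0 227.0 c [ 424.1 -177.4] len 80.0 yaw -11.3
red 30 px 343.0 200.0 c [ 511.8 -319.6] len 29.0 yaw 13.4
red 81 px 348.0 222.0 c [ 440.7 -334.4] len 84.0 yaw 11.9
dark 46 px 366.0 200.0 c [ 512.7 -393.4] len 33.0 yaw 13.2
dark 87 px 372.0 222.0 c [ 438.7 -410.8] len 83.0 yaw 12.2
pink in box 73 -36.82149196848967 120.25484965884503 41.07470297641781 21.001459032090764
at [464.8 -15.2 142.1] yaw -14.1 F [-1.6 -4.3 -0.2] w 0.448 t 6.1333
rot [ 0.001  0.002 -0.006] shift [  9.5  84.  120.1] n 4 each [ 2.38 20.99 30.03]
```

Request:
send_rows([
  [[0,0,0,4.7,42,0,0.45],[0,0,0,4.7,41,0,0.45],[0,0,0,0,1,30,0.45],[0,0,0,0,0,36,0.45],[0,0,0,0,0,32,0.45],[0,0,0,0,0,21,0.45],[0,0,0,0,0,0,0.45],[0,0,0,0,0,0,0],[0,0,0,0,0,0,0],[0,0,0,0,0,0,0],[0,0,0,0,0,0,0],[0,0,0,0,0,0,0]],
])

```text
refused, shift out of range in row 1
```

```bash
python3 -c "
from h import *
plan(*box(0,90),150,-6.8)"
```

```text
at [464.8 -15.2 142.1] yaw -14.1 F [-1.6 -4.3 -0.2] w 0.448 t 6.1333
rot [ 0.001  0.002 -0.128] shift [  15.  -381.5   -7.9] n 11 each [  1.37 -34.68  -0.72]
```

Request:
send_rows([
  [[0,0,0,4.7,41,0,0.45],[0,0,0,4.7,41,0,0.45],[0,0,0,0,2,30,0.45],[0,0,0,0,0,36,0.45],[0,0,0,0,0,32,0.45],[0,0,0,0,0,21,0.45],[0,0,0,0,0,0,0.45],[0,0,0,0,0,0,0],[0,0,0,0,0,0,0],[0,0,0,0,0,0,0],[0,0,0,0,0,0,0],[0,0,0,0,0,0,0]],
])

```text
time: 7.13
tool_pos: [457.5, -92.3, 23.1]
tool_rot: [0.993, -0.12, 0.001, -0.0]
wrist_force: [-0.5, -0.4, 3.6]
grip_width: 0.164
grip_force: 30.0
```

```bash
python3 -c "
from h import *
plan(*box(0,90),150,-6.8)"
```

```text
at [457.5 -92.3  23.1] yaw -13.8 F [-0.5 -0.4  3.6] w 0.164 t 7.1333
rot [-0.    -0.002 -0.122] shift [  13.1 -459.  -126.9] n 13 each [  1.01 -35.3   -9.76]
```

Request:
send_rows([
  [[0,0,0,0,0,-30,0],[0,0,0,0,0,-36,0],[0,0,0,0,0,-36,0],[0,0,-0.122,0,0,-25,0],[0,0,0,1.2,-38,0,0],[0,0,0,1.2,-38,0,0],[0,0,0,1.2,-38,0,0],[0,0,0,1.2,-38,0,0],[0,0,0,1.2,-38,0,0],[0,0,0,1.2,-38,0,0],[0,0,0,1.2,-38,0,0],[0,0,0,1.2,-38,0,0]],
])

```text
time: 8.13
tool_pos: [502.3, 210.2, 149.8]
tool_rot: [0.998, -0.059, 0.0, -0.0]
wrist_force: [0.7, 0.7, 0.0]
grip_width: 0.158
grip_force: 30.0
```

```bash
python3 -c "
from h import *
plan(*box(0,90),35,-6.8)"
```

```text
at [502.3 210.2 149.8] yaw -6.8 F [0.7 0.7 0. ] w 0.158 t 8.1333
rot [-0. -0.  0.] shift [   4.4 -153.3  114.8] n 6 each [  0.73 -25.54  19.13]
```

Request:
send_rows([
  [[0,0,0,1.1,-38,0,0],[0,0,0,1.1,-38,0,0],[0,0,0,1.1,-38,0,0],[0,0,0,1.1,-38,0,0],[0,0,0,0,0,30,0],[0,0,0,0,0,36,0],[0,0,0,0,0,34,0],[0,0,0,0,0,15,0],[0,0,0,0,0,0,0],[0,0,0,0,0,0,0.3],[0,0,0,0,0,0,0.3],[0,0,0,0,0,0,0.3]],
])

```text
time: 9.13
tool_pos: [525.8, 359.4, 36.1]
tool_rot: [0.998, -0.059, 0.001, -0.001]
wrist_force: [-0.1, 0.3, -0.2]
grip_width: 0.276
grip_force: 0.0
```

```bash
python3 -c "
from h import *
plan(448,-182.5,150,-11)"
```

```text
at [525.8 359.4  36.1] yaw -6.8 F [-0.1  0.3 -0.2] w 0.276 t 9.1333
rot [-0.003 -0.002  0.073] shift [  27.   546.8 -113.9] n 15 each [ 1.8  36.45 -7.59]
```

Request:
send_rows([
  [[0,0,0,0,0,-30,0.3],[0,0,0,0,0,-40,0.3],[0,0,0,0,0,-40,0.4],[0,0,0.073,0,0,0,0.4],[0,0,0,2,40,0,0.4],[0,0,0,2,40,0,0.4],[0,0,0,2,40,0,0.4],[0,0,0,2,40,0,0.4],[0,0,0,2,40,0,0.4],[0,0,0,2,40,0,0.4],[0,0,0,2,40,0,0.4],[0,0,0,2,40,0,0.4]],
])

```text
time: 10.13
tool_pos: [479.5, 39.9, 146.0]
tool_rot: [0.995, -0.096, 0.002, -0.001]
wrist_force: [0.6, 0.3, -0.6]
grip_width: 0.402
grip_force: 0.0
```

```bash
python3 -c "
from h import *
s=snap('top','t9.png');markers(s)
P=cloud(s);im=s['color'].astype(int);g=(im[...,1]>120)&(im[...,2]<100);g[:160]=0;g[240:]=0;g[:,215:]=0
W=P[g];d=W[:,:2]-BO;t=np.radians(BY);print('green',g.sum(),(d@[-np.sin(t),np.cos(t)]).mean(),W[:,2].mean())
plan(448,-182.5,150,-11)"
```

```text
blue 54 px 299.0 227.0 c [ 424.1 -177.3] len 80.0 yaw -11.2
red 31 px 343.0 200.0 c [ 511.7 -319.4] len 29.0 yaw 12.2
red 81 px 348.0 222.0 c [ 440.7 -334.4] len 84.0 yaw 11.9
dark 42 px 367.0 200.0 c [ 512.8 -393.5] len 33.0 yaw 14.6
dark 86 px 372.0 222.0 c [ 438.6 -410.5] len 83.0 yaw 11.9
green 82 82.92153641626557 21.33446568349788
at [476.7  34.8 145.5] yaw -11.3 F [-1.4 -3.7 -1. ] w 0.404 t 10.1833
rot [ 0.001  0.001 -0.005] shift [ 13.3 218.8  -4.5] n 6 each [ 2.22 36.47 -0.75]
```

Request:
send_rows([
  [[0,0,0,2.2,37,0,0.4],[0,0,0,2.2,37,0,0.4],[0,0,0,2.2,37,0,0.4],[0,0,0,2.2,37,0,0.4],[0,0,0,2.2,37,0,0.4],[0,0,0,2.2,34,0,0.4],[0,0,0,0,0,36,0.4],[0,0,0,0,0,30,0.4],[0,0,0,0,0,0,0.4]],
])

```text
time: 10.93
tool_pos: [447.2, -176.4, 75.0]
tool_rot: [0.995, -0.098, -0.004, -0.0]
wrist_force: [-1.7, -0.3, -0.2]
grip_width: 0.403
grip_force: 0.0
```

```bash
python3 -c "
from h import *
plan(448,-182.5,22,-11)"
```

```text
at [ 447.2 -176.4   75. ] yaw -11.2 F [-1.7 -0.3 -0.2] w 0.403 t 10.9333
rot [ 0.     0.009 -0.003] shift [ 2.   5.9 53. ] n 2 each [ 0.98  2.94 26.5 ]
```

Request:
send_rows([
  [[0,0,0,2,6,10,0.4],[0,0,0,0,0,26,0.4],[0,0,0,0,0,16,0.4],[0,0,0,0,0,0,0.4],[0,0,0,0,0,0,0],[0,0,0,0,0,0,0],[0,0,0,0,0,0,0],[0,0,0,0,0,0,0],[0,0,0,0,0,0,0],[0,0,0,0,0,0,0],[0,0,0,0,0,-20,0],[0,0,0,0,0,-35,0]],
])

```text
time: 11.93
tool_pos: [449.0, -181.9, 79.1]
tool_rot: [0.995, -0.096, -0.005, -0.0]
wrist_force: [1.7, -0.4, -0.1]
grip_width: 0.109
grip_force: 30.0
```

```bash
python3 -c "
from h import *
plan(*box(0,64),150,-6.8)"
```

```text
at [ 449.  -181.9   79.1] yaw -11.0 F [ 1.7 -0.4 -0.1] w 0.109 t 11.9333
rot [ 0.     0.009 -0.074] shift [  11.  -522.9  -70.9] n 14 each [  0.78 -37.35  -5.07]
```

Request:
send_rows([
  [[0,0,0,0,0,-36,0],[0,0.009,-0.074,0,0,-36,0],[0,0,0,0.8,-38,0,0],[0,0,0,0.8,-38,0,0],[0,0,0,0.8,-38,0,0],[0,0,0,0.8,-38,0,0],[0,0,0,0.8,-38,0,0],[0,0,0,0.8,-38,0,0],[0,0,0,0.8,-38,0,0],[0,0,0,0.8,-38,0,0],[0,0,0,0.8,-38,0,0],[0,0,0,0.8,-38,0,0]],
])

```text
time: 12.93
tool_pos: [504.1, 196.0, 153.4]
tool_rot: [0.998, -0.059, 0.004, 0.0]
wrist_force: [0.5, 0.2, 0.0]
grip_width: 0.108
grip_force: 30.0
```

```bash
python3 -c "
from h import *
plan(*box(0,64),46,-6.8)"
```

```text
at [504.1 196.  153.4] yaw -6.7 F [0.5 0.2 0. ] w 0.108 t 12.9333
rot [ 0.    -0.009  0.001] shift [   1.  -141.1  107.4] n 5 each [  0.2  -28.23  21.49]
```

Request:
send_rows([
  [[0,-0.009,0,0.2,-36,0,0],[0,0,0,0.2,-36,0,0],[0,0,0,0.2,-36,0,0],[0,0,0,0.2,-35,0,0],[0,0,0,0,0,30,0],[0,0,0,0,0,36,0],[0,0,0,0,0,34,0],[0,0,0,0,0,7,0],[0,0,0,0,0,0,0],[0,0,0,0,0,0,0.25],[0,0,0,0,0,0,0.25],[0,0,0,0,0,0,0.25]],
])

```text
time: 13.93
tool_pos: [523.4, 337.1, 49.0]
tool_rot: [0.998, -0.059, 0.002, -0.002]
wrist_force: [0.1, 0.4, 0.6]
grip_width: 0.225
grip_force: 0.0
```

```bash
python3 -c "
from h import *
plan(461,-330,150,12)"
```

```text
at [523.4 337.1  49. ] yaw -6.7 F [0.1 0.4 0.6] w 0.225 t 13.9333
rot [-0.003 -0.004 -0.327] shift [-199.7  639.6 -101. ] n 18 each [-11.1   35.53  -5.61]
```

Request:
send_rows([
  [[0,0,0,0,0,-30,0.25],[0,0,0,0,0,-40,0.3],[0,0,0,0,0,-35,0.4],[0,0,0,1,40,0,0.4],[0,0,0,1,40,0,0.4],[0,0,0,1,40,0,0.4],[0,0,0,1,40,0,0.4],[0,0,0,1,40,0,0.4],[0,0,0,1,40,0,0.4],[0,0,0,1,40,0,0.4],[0,0,0,1,40,0,0.4],[0,0,0,1,40,0,0.4]],
])

```text
time: 14.93
tool_pos: [488.8, -24.2, 153.6]
tool_rot: [0.998, -0.059, 0.002, -0.0]
wrist_force: [0.9, -0.1, 0.3]
grip_width: 0.402
grip_force: 0.0
```

```bash
python3 -c "
from h import *
s=snap('top','t14.png');markers(s)
plan(461,-330,150,12)"
```

```text
red 30 px 343.0 200.0 c [ 511.8 -319.6] len 29.0 yaw 13.4
red 82 px 348.0 222.0 c [ 440.7 -334.4] len 84.0 yaw 12.1
dark 45 px 366.0 200.0 c [ 512.7 -393.3] len 33.0 yaw 13.5
dark 89 px 372.0 222.0 c [ 438.7 -410.8] len 83.0 yaw 12.5
at [486.9 -29.1 153.2] yaw -7.1 F [ 0.2 -4.3 -1. ] w 0.397 t 14.9833
rot [ 0.001 -0.001 -0.333] shift [-87.9 288.9   3.2] n 8 each [-10.99  36.12   0.4 ]
```

Request:
send_rows([
  [[0,0,-0.111,0,0,0,0.4],[0,0,-0.111,0,0,0,0.4],[0,0,-0.111,0,0,0,0.4],[0,0,0,-11,36.5,0,0.4],[0,0,0,-11,36.5,0,0.4],[0,0,0,-11,36.5,0,0.4],[0,0,0,-11,36.5,0,0.4],[0,0,0,-11,36.5,0,0.4],[0,0,0,-11,36.5,0,0.4],[0,0,0,-11,36.5,20,0.4],[0,0,0,-11,36.5,30,0.4]],
])

```text
time: 15.9
tool_pos: [467.8, -323.3, 110.4]
tool_rot: [0.994, 0.107, 0.005, 0.003]
wrist_force: [-0.3, 1.2, 0.3]
grip_width: 0.401
grip_force: 0.0
```

Request:
send_rows([
  [[0,0,0,0,0,0,0.4],[0,0,0,0,0,0,0.4]],
])

```text
time: 16.07
tool_pos: [464.7, -321.5, 106.1]
tool_rot: [0.994, 0.106, -0.0, 0.0]
wrist_force: [0.2, 0.3, 1.0]
grip_width: 0.395
grip_force: 0.0
```

```bash
python3 -c "
from h import *
plan(461,-330,22,12)"
```

```text
at [ 464.7 -321.5  106.1] yaw 12.1 F [0.2 0.3 1. ] w 0.395 t 16.0667
rot [-0.     0.001  0.002] shift [-5.4  7.6 84.1] n 3 each [-1.78  2.53 28.04]
```

Request:
send_rows([
  [[0,0,0,-5.4,7.6,10,0.4],[0,0,0,0,0,30,0.4],[0,0,0,0,0,30,0.4],[0,0,0,0,0,14,0.4],[0,0,0,0,0,0,0.4],[0,0,0,0,0,0,0],[0,0,0,0,0,0,0],[0,0,0,0,0,0,0],[0,0,0,0,0,0,0],[0,0,0,0,0,0,0],[0,0,0,0,0,-20,0],[0,0,0,0,0,-35,0]],
])

```text
time: 17.07
tool_pos: [459.2, -327.3, 74.6]
tool_rot: [0.994, 0.107, -0.004, -0.002]
wrist_force: [1.3, -0.4, -0.1]
grip_width: 0.132
grip_force: 30.0
```

```bash
python3 -c "
from h import *
plan(*box(0,62),150,-6.8)"
```

```text
at [ 459.2 -327.3   74.6] yaw 12.3 F [ 1.3 -0.4 -0.1] w 0.132 t 17.0667
rot [-0.004  0.008  0.333] shift [ -16.4 -664.1  -75.4] n 18 each [ -0.91 -36.9   -4.19]
```

Request:
send_rows([
  [[0,0,0,0,0,-36,0],[0,0,0.111,0,0,-36,0],[0,0,0.111,0,0,0,0],[0,0,0.111,0,0,0,0],[0,0,0,-0.9,-38,0,0],[0,0,0,-0.9,-38,0,0],[0,0,0,-0.9,-38,0,0],[0,0,0,-0.9,-38,0,0],[0,0,0,-0.9,-38,0,0],[0,0,0,-0.9,-38,0,0],[0,0,0,-0.9,-38,0,0],[0,0,0,-0.9,-38,0,0]],
])

```text
time: 18.07
tool_pos: [490.2, -24.0, 149.8]
tool_rot: [0.998, -0.059, 0.0, -0.0]
wrist_force: [1.0, 0.3, 0.1]
grip_width: 0.132
grip_force: 30.0
```

```bash
python3 -c "
from h import *
plan(*box(0,62),150,-6.8)"
```

```text
at [490.2 -24.  149.8] yaw -6.8 F [1.  0.3 0.1] w 0.132 t 18.0667
rot [-0.    -0.001  0.001] shift [-1.130e+01 -3.592e+02 -2.000e-01] n 10 each [-1.130e+00 -3.592e+01 -2.000e-02]
```

Request:
send_rows([
  [[0,0,0,-1.2,-40,0,0],[0,0,0,-1.2,-40,0,0],[0,0,0,-1.2,-40,0,0],[0,0,0,-1.2,-40,0,0],[0,0,0,-1.2,-40,0,0],[0,0,0,-1.2,-40,0,0],[0,0,0,-1.2,-40,0,0],[0,0,0,-1.2,-40,0,0],[0,0,0,-1.2,-40,0,0],[0,0,0,-1.2,-35,0,0],[0,0,0,0,0,0,0],[0,0,0,0,0,0,0]],
])

```text
time: 19.07
tool_pos: [524.4, 369.5, 148.5]
tool_rot: [0.998, -0.058, -0.0, 0.0]
wrist_force: [-0.5, -0.2, -0.6]
grip_width: 0.129
grip_force: 30.0
```

```bash
python3 -c "
from h import *
plan(*box(0,97),46,-6.8)"
```

```text
at [524.4 369.5 148.5] yaw -6.6 F [-0.5 -0.2 -0.6] w 0.129 t 19.0667
rot [0.001 0.001 0.003] shift [  1.3   0.5 102.5] n 3 each [ 0.44  0.17 34.18]
```

Request:
send_rows([
  [[0,0,0,1,0,30,0],[0,0,0,0,0,36,0],[0,0,0,0,0,30,0],[0,0,0,0,0,7,0],[0,0,0,0,0,0,0],[0,0,0,0,0,0,0.22],[0,0,0,0,0,0,0.22],[0,0,0,0,0,0,0.22],[0,0,0,0,0,0,0.22],[0,0,0,0,0,-30,0.22],[0,0,0,0,0,-40,0.22],[0,0,0,0,0,-35,0.25]],
])

```text
time: 20.07
tool_pos: [526.0, 367.4, 152.7]
tool_rot: [0.998, -0.059, -0.0, 0.001]
wrist_force: [0.4, 1.2, 1.0]
grip_width: 0.235
grip_force: 0.0
```

```bash
python3 -c "
from h import *
s=snap('top');markers(s)
plan(443,-410,150,13)"
```

```text
dark 43 px 367.0 200.0 c [ 512.8 -393.4] len 33.0 yaw 14.0
dark 84 px 372.0 221.0 c [ 438.7 -410.7] len 83.0 yaw 12.2
at [529.7 370.3 162. ] yaw -6.6 F [2.9 0.4 6.8] w 0.243 t 20.1167
rot [-0.008 -0.013 -0.343] shift [-260.   740.8   12. ] n 21 each [-12.38  35.28   0.57]
```

Request:
send_rows([
  [[0,0,0,0,30,0,0.35],[0,0,0,0,40,0,0.35],[0,0,0,0,40,0,0.35],[0,0,0,0,40,0,0.35],[0,0,0,0,40,0,0.35],[0,0,0,0,40,0,0.35],[0,0,0,0,40,0,0.35],[0,0,0,0,40,0,0.35],[0,0,0,0,40,0,0.35],[0,0,0,0,40,0,0.35],[0,0,0,0,40,0,0.35],[0,0,0,0,40,0,0.35]],
])

```text
time: 21.12
tool_pos: [470.2, -100.8, 151.9]
tool_rot: [0.998, -0.059, 0.001, 0.0]
wrist_force: [0.9, 0.2, -0.9]
grip_width: 0.35
grip_force: 0.0
```

```bash
python3 -c "
from h import *
s=snap('top','t21.png')
cv2.imwrite('pics/c21.png',np.vstack([cv2.resize(s['color'][160:245,100:220],None,fx=4,fy=4,interpolation=cv2.INTER_CUBIC),cv2.resize(s['color'][185:245,310:430],None,fx=4,fy=4,interpolation=cv2.INTER_CUBIC)]))
plan(443,-410,150,13)"
```

```text
at [ 468.6 -105.6  151.6] yaw -7.1 F [-0.3 -3.6  1. ] w 0.352 t 21.1667
rot [ 0.001  0.001 -0.35 ] shift [-93.4 290.8   1.6] n 9 each [-10.38  32.32   0.18]
```

View pics/c21.png

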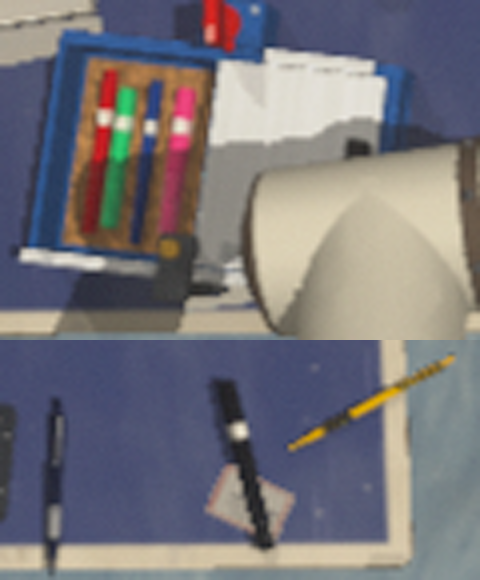

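The bin holds red, green, blue and pink side by side, all flat. The black marker at lower crop (240,465) is undisturbed, and the pencil tip at (292,447) is clear of it.

Request:
send_rows([
  [[0,0,-0.117,0,0,0,0.35],[0,0,-0.117,0,0,0,0.35],[0,0,-0.117,0,0,0,0.35],[0,0,0,-10.4,33,0,0.35],[0,0,0,-10.4,33,0,0.35],[0,0,0,-10.4,33,0,0.35],[0,0,0,-10.4,33,0,0.35],[0,0,0,-10.4,33,0,0.35],[0,0,0,-10.4,33,0,0.35],[0,0,0,-10.4,33,0,0.35],[0,0,0,-10.4,33,0,0.35],[0,0,0,-10.4,33,0,0.35]],
])

```text
time: 22.17
tool_pos: [445.4, -410.7, 150.8]
tool_rot: [0.993, 0.117, -0.002, 0.0]
wrist_force: [1.7, -2.6, 1.1]
grip_width: 0.351
grip_force: 0.0
```

Request:
send_rows([
  [[0,0,0,0,0,36,0.35],[0,0,0,0,0,30,0.35],[0,0,0,0,0,0,0.35],[0,0,0,0,0,0,0.35]],
])

```text
time: 22.5
tool_pos: [447.4, -409.4, 84.4]
tool_rot: [0.993, 0.116, -0.002, -0.001]
wrist_force: [-0.0, -0.5, 1.4]
grip_width: 0.349
grip_force: 0.0
```

```bash
python3 -c "
from h import *
plan(443,-410,22,13)"
```

```text
at [ 447.4 -409.4   84.4] yaw 13.4 F [-0.  -0.5  1.4] w 0.349 t 22.5
rot [-0.002  0.003  0.006] shift [-4.4 -0.4 62.4] n 2 each [-2.2  -0.18 31.19]
```

Request:
send_rows([
  [[0,0,0,-4,0,20,0.35],[0,0,0,0,0,30,0.35],[0,0,0,0,0,12,0.35],[0,0,0,0,0,0,0.35],[0,0,0,0,0,0,0],[0,0,0,0,0,0,0],[0,0,0,0,0,0,0],[0,0,0,0,0,0,0],[0,0,0,0,0,0,0],[0,0,0,0,0,-20,0],[0,0,0,0,0,-30,0],[0,0,0,0,0,-30,0]],
])

```text
time: 23.5
tool_pos: [443.7, -410.1, 103.7]
tool_rot: [0.993, 0.116, -0.001, -0.001]
wrist_force: [1.7, -0.5, 0.8]
grip_width: 0.156
grip_force: 29.9
```

```bash
python3 -c "
from h import *
plan(*box(-18,60),150,-6.8)"
```

```text
at [ 443.7 -410.1  103.7] yaw 13.4 F [ 1.7 -0.5  0.8] w 0.156 t 23.5
rot [-0.001  0.002  0.352] shift [ -28.8 -746.1  -46.3] n 20 each [ -1.44 -37.31  -2.32]
```

Request:
send_rows([
  [[0,0,0,0,0,-30,0],[0,0,0.117,0,0,-20,0],[0,0,0.117,0,0,0,0],[0,0,0.117,0,0,0,0],[0,0,0,-1.3,-38,0,0],[0,0,0,-1.3,-38,0,0],[0,0,0,-1.3,-38,0,0],[0,0,0,-1.3,-38,0,0],[0,0,0,-1.3,-38,0,0],[0,0,0,-1.3,-38,0,0],[0,0,0,-1.3,-38,0,0],[0,0,0,-1.3,-38,0,0]],
])

```text
time: 24.5
tool_pos: [469.5, -105.6, 153.8]
tool_rot: [0.998, -0.059, 0.0, 0.0]
wrist_force: [0.3, -0.0, 0.2]
grip_width: 0.16
grip_force: 29.9
```

```bash
python3 -c "
from h import *
plan(*box(-14,62),150,-6.8,40)"
```

```text
at [ 469.5 -105.6  153.8] yaw -6.8 F [ 0.3 -0.   0.2] w 0.16 t 24.5
rot [ 0.    -0.001  0.001] shift [ -14.4 -442.8    3.8] n 12 each [ -1.2  -36.9    0.31]
```

Request:
send_rows([
  [[0,0,0,-1.2,-40,0,0],[0,0,0,-1.2,-40,0,0],[0,0,0,-1.2,-40,0,0],[0,0,0,-1.2,-40,0,0],[0,0,0,-1.2,-40,0,0],[0,0,0,-1.2,-40,0,0],[0,0,0,-1.2,-40,0,0],[0,0,0,-1.2,-40,0,0],[0,0,0,-1.2,-40,0,0],[0,0,0,-1.2,-40,0,0],[0,0,0,-1.2,-42,0,0],[0,0,0,0,0,0,0]],
])

```text
refused, shift out of range in row 11
```

```bash
python3 -c "
from h import *
s=snap('side','s26.png');
P=[[*box(0,60),50]];u,v=proj(s,P)[0].astype(int);print(u,v)
cv2.imwrite('pics/c26.png',cv2.resize(s['color'][max(0,v-80):v+45,u-70:u+80],None,fx=4,fy=4,interpolation=cv2.INTER_CUBIC))
plan(*box(-14,62),66,-6.8,40)"
```

```text
237 157
at [ 470.4 -101.1  153.9] yaw -6.4 F [-0.3  3.6 -0.7] w 0.163 t 24.55
rot [-0.001 -0.002  0.006] shift [ -14.8 -438.1   87.9] n 12 each [ -1.23 -36.51   7.33]
```

View pics/c26.png

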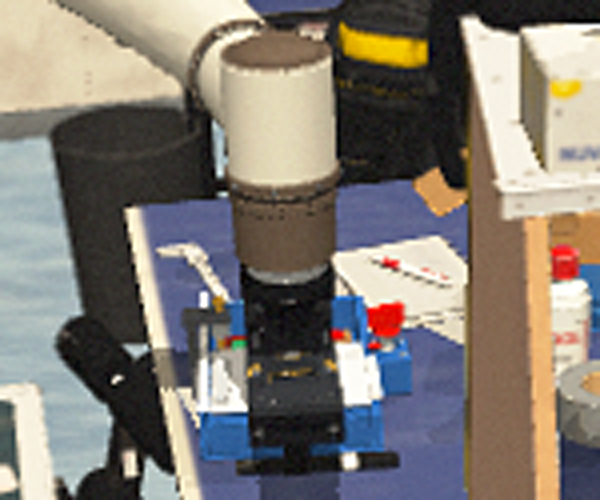

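The move was refused for an out-of-range shift, so the arm is still short of the box. The side view shows the black marker held level, spanning (238–400, 460) with the grip at about 295, which confirms the 20 mm offset.

Request:
send_rows([
  [[0,0,0,-1.2,-38,0,0],[0,0,0,-1.2,-40,0,0],[0,0,0,-1.2,-40,0,0],[0,0,0,-1.2,-40,0,0],[0,0,0,-1.2,-40,0,0],[0,0,0,-1.2,-40,0,0],[0,0,0,-1.2,-40,0,0],[0,0,0,-1.2,-40,0,0],[0,0,0,-1.2,-40,0,0],[0,0,0,-1.2,-40,0,0],[0,0,0,-1.2,-41,0,0],[0,0,0,0,0,0,0]],
])

```text
time: 25.55
tool_pos: [509.3, 336.7, 153.2]
tool_rot: [0.998, -0.056, 0.002, -0.001]
wrist_force: [0.5, -0.6, -0.2]
grip_width: 0.166
grip_force: 29.9
```

```bash
python3 -c "
from h import *
plan(*box(-14,62),66,-6.8,40)"
```

```text
at [509.3 336.7 153.2] yaw -6.4 F [ 0.5 -0.6 -0.2] w 0.166 t 25.55
rot [-0.003 -0.003  0.007] shift [-1.6  1.1 87.2] n 3 each [-0.52  0.38 29.06]
```

Request:
send_rows([
  [[0,0,0.007,-1.5,0,20,0],[0,0,0,0,0,32,0],[0,0,0,0,0,25,0],[0,0,0,0,0,10,0],[0,0,0,0,0,0,0],[0,0,0,0,0,0,0],[0,0,0,0,0,0,0.28],[0,0,0,0,0,0,0.28],[0,0,0,0,0,0,0.28],[0,0,0,0,0,-30,0.28],[0,0,0,0,0,-38,0.28],[0,0,0,0,0,-38,0.28]],
])

```text
time: 26.55
tool_pos: [506.5, 329.9, 173.6]
tool_rot: [0.998, -0.062, -0.0, 0.001]
wrist_force: [0.7, 0.6, 0.8]
grip_width: 0.28
grip_force: 0.0
```

```bash
python3 -c "
from h import *
plan(470,130,200,-6.8,40)"
```

```text
at [506.5 329.9 173.6] yaw -7.1 F [0.7 0.6 0.8] w 0.28 t 26.55
rot [ 0.001  0.    -0.006] shift [-12.6 202.8 -26.4] n 6 each [-2.1 33.8 -4.4]
```

```bash
python3 -c "
from h import *
print(bot.get_state()['joint_positions'].round(2))
plan(*box(104,0),150,-6.8,36)"
```

```text
[ 0.85  0.41 -0.14  0.   -1.03  0.6 ]
at [506.5 329.9 173.6] yaw -7.1 F [0.7 0.6 0.8] w 0.28 t 26.55
rot [ 0.001  0.    -0.006] shift [118.4  56.1  23.6] n 4 each [29.6  14.02  5.9 ]
```

Request:
send_rows([
  [[0,0,0,30,14,0,0.5],[0,0,0,30,14,0,0.5],[0,0,0,30,14,0,0.5],[0,0,0,29,14,6,0.5],[0,0,0,0,0,0,0.5],[0,0,0,0,0,0,0.5]],
])

```text
time: 27.05
tool_pos: [618.8, 258.6, 166.1]
tool_rot: [0.998, -0.064, -0.0, 0.0]
wrist_force: [-0.5, 1.0, -0.0]
grip_width: 0.496
grip_force: 0.0
```

```bash
python3 -c "
from h import *
s=snap('top','t27.png');
cv2.imwrite('pics/c27.png',cv2.resize(s['color'][155:245,90:220],None,fx=5,fy=5,interpolation=cv2.INTER_CUBIC))
plan(*box(104,0),86,-6.8,36)"
```

```text
at [618.1 259.4 166.4] yaw -7.2 F [-0.6  0.1  1.1] w 0.497 t 27.1
rot [ 0.    -0.    -0.007] shift [-0.7 -0.7 80.4] n 3 each [-0.24 -0.24 26.8 ]
```

View pics/c27.png

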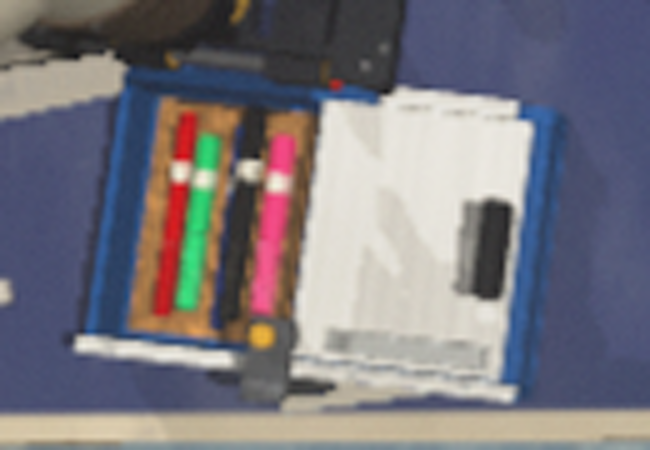

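All five are in the bin, with black lying over blue from (258,108) to (230,315). I'll check its height by depth to be sure it lies under the gate plane.

```bash
python3 -c "
from h import *
s=snap('top');P=cloud(s)
f=lambda x,y:(int(90+x/5),int(155+y/5))
for x,y in [(258,108),(256,118),(254,135),(248,190),(240,240),(235,280),(230,310),(185,150),(170,290),(275,250)]:
    u,v=f(x,y);q=P[v-1:v+2,u-1:u+2,2];d=P[v,u,:2]-BO;t=np.radians(BY);print((x,y),np.median(q).round(1),'box',(d@[np.cos(t),np.sin(t)]).round(0),(d@[-np.sin(t),np.cos(t)]).round(0))
t=np.radians(BY);d=P[...,:2]-BO;bx=d@[np.cos(t),np.sin(t)];by=d@[-np.sin(t),np.cos(t)]
q=(bx>-50)&(bx<74)&(by>12)&(by<120);print(q.sum(),np.percentile(P[q][:,2],[50,90,97,99,100]).round(1))
"
```

```text
(258, 108) 28.1 box 73.0 55.0
(256, 118) 29.9 box 66.0 51.0
(254, 135) 29.3 box 53.0 54.0
(248, 190) 31.1 box 18.0 50.0
(240, 240) 26.7 box -13.0 51.0
(235, 280) 29.0 box -38.0 51.0
(230, 310) 28.4 box -57.0 51.0
(185, 150) 17.2 box 40.0 100.0
(170, 290) 15.9 box -49.0 99.0
(275, 250) 18.0 box -17.0 32.0
4748 [490.3 516.5 528.1 532.8 537.8]
```

Request:
send_rows([
  [[0,0,0,0,0,30,0.5],[0,0,0,0,0,30,0.5],[0,0,0,0,0,15,0.5],[0,0,0,0,0,5,0.5],[0,0,0,0,0,0,0.5],[0,0,0,0,0,0,0],[0,0,0,0,0,0,0],[0,0,0,0,0,0,0],[0,0,0,0,0,0,0],[0,0,0,0,0,0,0],[0,0,0,0,0,0,0]],
])

```text
time: 28.07
tool_pos: [619.5, 261.1, 89.0]
tool_rot: [0.998, -0.062, 0.002, -0.002]
wrist_force: [0.3, 0.3, 5.1]
grip_width: 0.134
grip_force: 26.9
```

```bash
python3 -c "
from h import *
plan(*box(104,0),86,-6.8,36);print(bot.get_state()['torque'])"
```

```text
at [619.5 261.1  89. ] yaw -7.1 F [0.3 0.3 5.1] w 0.134 t 28.0667
rot [-0.003 -0.005 -0.005] shift [-1.9  1.1  3. ] n 1 each [-1.9   1.14  2.95]
[-0.01472049 -0.00516612  0.23129184]
```

The black marker tops out at about 30 mm, well below the gate, and the knob is gripped. Next I turn it anticlockwise.

Request:
send_rows([
  [[0,0,-0.05,0,0,0,0],[0,0,-0.08,0,0,0,0],[0,0,-0.1,0,0,0,0],[0,0,-0.1,0,0,0,0],[0,0,-0.1,0,0,0,0],[0,0,-0.1,0,0,0,0],[0,0,-0.1,0,0,0,0]],
])

```text
time: 28.65
tool_pos: [619.6, 261.2, 89.0]
tool_rot: [0.968, 0.252, 0.003, -0.001]
wrist_force: [-1.2, 1.4, 6.1]
grip_width: 0.127
grip_force: 33.9
```

```bash
python3 -c "
from h import *
plan(*box(104,0),86,75,36);print(bot.get_state()['torque'],bot.get_state()['joint_positions'])"
```

```text
at [619.6 261.2  89. ] yaw 29.2 F [-1.2  1.4  6.1] w 0.127 t 28.65
rot [ 0.002 -0.005 -0.799] shift [-1.5 -1.8  3. ] n 1 each [-1.5  -1.76  2.95]
[ 0.38458827  0.1169496  -0.10656229] [ 6.39258541e-01  5.90084774e-01 -5.52029625e-02  9.58179524e-04
 -9.19822116e-01  1.44136301e+00]
```

Request:
send_rows([
  [[0,0,-0.1,0,0,0,0],[0,0,-0.1,0,0,0,0],[0,0,-0.1,0,0,0,0],[0,0,-0.1,0,0,0,0],[0,0,-0.1,0,0,0,0],[0,0,-0.1,0,0,0,0],[0,0,-0.1,0,0,0,0],[0,0,-0.1,0,0,0,0],[0,0,-0.05,0,0,0,0],[0,0,0,0,0,0,0]],
])

```text
time: 29.48
tool_pos: [619.4, 261.3, 89.0]
tool_rot: [0.778, 0.628, 0.003, 0.0]
wrist_force: [-0.2, 1.3, 5.3]
grip_width: 0.124
grip_force: 33.8
```

```bash
python3 -c "
from h import *
plan(*box(104,0),86,80,36);print(bot.get_state()['torque'],bot.get_state()['joint_positions'])"
```

```text
at [619.4 261.3  89. ] yaw 77.8 F [-0.2  1.3  5.3] w 0.124 t 29.4833
rot [ 0.004 -0.004 -0.039] shift [-1.4 -1.8  3. ] n 1 each [-1.43 -1.75  2.96]
[0.46509573 0.24520595 0.08969037] [ 6.39430939e-01  5.90036484e-01 -5.52111308e-02  7.87166250e-04
 -9.19968401e-01  2.28862870e+00]
```

Request:
send_rows([
  [[0,0,0,0,0,0,0.4],[0,0,0,0,0,0,0.4],[0,0,0,0,0,0,0.4],[0,0,0,0,0,-25,0.4],[0,0,0,0,0,-35,0.3],[0,0,0,0,0,-30,0],[0,0,-0.094,0,0,0,0],[0,0,0,0,0,0,0]],
])

```text
time: 30.15
tool_pos: [618.5, 260.3, 178.8]
tool_rot: [0.748, 0.663, 0.002, 0.0]
wrist_force: [-0.1, -0.1, -0.2]
grip_width: 0.179
grip_force: 0.0
```

```bash
python3 -c "
from h import *
plan(*box(0,-156),150,83.2,36)
s=snap('top');P=cloud(s);im=s['color'].astype(int)
t=np.radians(BY);d=P[...,:2]-BO;bx=d@[np.cos(t),np.sin(t)];by=d@[-np.sin(t),np.cos(t)]
q=(im.max(-1)<60)&(P[...,2]>75)&(P[...,2]<95)&(abs(bx)<45)&(by<-60);print('handle',q.sum(),np.median(bx[q]),np.median(by[q]),by[q].min(),by[q].max())
r=(im[...,2]>130)&(im[...,1]<80)&(bx>50)&(abs(by)<80)&(P[...,2]<110);print('red',r.sum(),bx[r].min(),bx[r].max(),by[r].min(),by[r].max())
"
```

```text
at [618.5 260.3 178.8] yaw 83.1 F [-0.1 -0.1 -0.2] w 0.179 t 30.15
rot [ 0.003 -0.003 -0.002] shift [-156.2 -105.    28.8] n 6 each [-26.04 -17.5    4.79]
handle 69 -1.0295863561807448 -117.45733364731747 -121.84093367150682 -111.80788024746575
red 77 50.09118455673486 119.75553472167722 -17.314809398701776 44.86186989375869
```

Request:
send_rows([
  [[0,0,0,-26,-17.5,0,0],[0,0,0,-26,-17.5,0,0],[0,0,0,-26,-17.5,0,0],[0,0,0,-26,-17.5,0,0],[0,0,0,-26,-17.5,0,0],[0,0,0,-26,-17.5,10,0],[0,0,0,0,0,30,0],[0,0,0,0,0,20,0],[0,0,0,0,0,0,0],[0,0,0,0,0,0,0]],
])

```text
time: 31.03
tool_pos: [493.7, 117.1, 114.8]
tool_rot: [0.749, 0.662, -0.003, -0.0]
wrist_force: [-0.9, -0.4, 1.1]
grip_width: 0.005
grip_force: 0.0
```

```bash
python3 -c "
from h import *
plan(*box(0,-150),79,83.2,36)"
```

```text
at [493.7 117.1 114.8] yaw 83.0 F [-0.9 -0.4  1.1] w 0.005 t 31.0333
rot [-0.004  0.003 -0.004] shift [ 6.8  2.  35.8] n 2 each [ 3.38  0.98 17.9 ]
```

Request:
send_rows([
  [[0,0,0,0,2,25,0],[0,0,0,0,0,11,0],[0,0,0,0,0,0,0],[0,0,0,12,0,0,0],[0,0,0,8,0,0,0],[0,0,0,6,0,0,0],[0,0,0,8,0,0,0],[0,0,0,10,0,0,0],[0,0,0,10,0,0,0],[0,0,0,10,0,0,0],[0,0,0,10,0,0,0],[0,0,0,10,0,0,0]],
])

```text
time: 32.03
tool_pos: [502.8, 176.5, 81.5]
tool_rot: [0.748, 0.663, -0.025, 0.01]
wrist_force: [34.0, -111.5, 19.4]
grip_width: 0.008
grip_force: 53.2
```

```bash
python3 -c "
from h import *
plan(*box(0,2.5),79,83.2,36)"
```

```text
at [502.8 176.5  81.5] yaw 83.2 F [  34.  -111.5   19.4] w 0.008 t 32.0333
rot [-0.018  0.051 -0.001] shift [99.2 -0.   2.5] n 3 each [ 3.307e+01 -1.000e-02  8.300e-01]
```

The force is 111 N with the gate near 0.036, so the stop arm is still blocking it. I'm backing off at once.

Request:
send_rows([
  [[0,0,0,-25,0,0,0],[0,0,0,-30,0,0,0],[0,0,0,-30,0,0,0],[0,0,0,0,0,0,0]],
])

```text
time: 32.37
tool_pos: [495.3, 113.1, 80.9]
tool_rot: [0.75, 0.661, -0.001, -0.0]
wrist_force: [-1.0, 0.3, -0.8]
grip_width: 0.006
grip_force: 0.0
```

```bash
python3 -c "
from h import *
s=snap('top','t33.png');
cv2.imwrite('pics/c33.png',cv2.resize(s['color'][155:245,95:215],None,fx=6,fy=6,interpolation=cv2.INTER_CUBIC))
plan(*box(0,2.5),79,83.2,36);print(bot.get_state()['torque'])"
```

```text
at [496.6 115.2  81.2] yaw 82.8 F [ 0.5 -0.3 -0.3] w 0.002 t 32.4167
rot [ 0.001 -0.    -0.006] shift [160.8  -1.1   2.2] n 5 each [32.15 -0.23  0.44]
[-0.05385507 -0.16275396 -0.01162102]
```

View pics/c33.png

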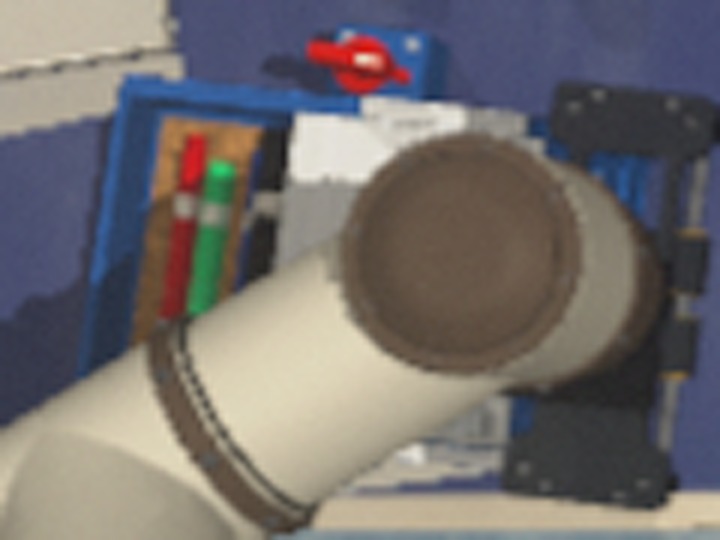

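The crop shows the red wing turned to lie from (310,45) to (405,78), and the gate's front edge has moved to about x=290. I'll measure the knob and gate numerically to find what blocked it.

```bash
python3 -c "
from h import *
s=snap('top');P=cloud(s);im=s['color'].astype(int);b,g,r=im[...,0],im[...,1],im[...,2]
t=np.radians(BY)
def bx(W): d=W[...,:2]-BO;return d@[np.cos(t),np.sin(t)],d@[-np.sin(t),np.cos(t)]
X,Y=bx(P)
q=(r>120)&(g<75)&(X>75)&(X<150)&(abs(Y)<60)
for v,u in np.argwhere(q): print(u,v,'b',X[v,u].round(),Y[v,u].round(),P[v,u,2].round(),end=' | ')
print()
for v in (176,180,184):
  print(v,[(u,Y[v,u].round(),P[v,u,2].round(),im[v,u].tolist()) for u in range(138,152)])
"
```

```text
154 161 b 119.0 5.0 72.0 | 155 161 b 119.0 2.0 72.0 | 156 161 b 119.0 -1.0 71.0 | 157 161 b 120.0 -3.0 68.0 | 146 162 b 110.0 21.0 92.0 | 147 162 b 109.0 14.0 104.0 | 148 162 b 111.0 15.0 93.0 | 149 162 b 111.0 12.0 93.0 | 150 162 b 111.0 8.0 95.0 | 151 162 b 111.0 5.0 95.0 | 152 162 b 112.0 3.0 92.0 | 153 162 b 116.0 9.0 67.0 | 154 162 b 116.0 5.0 69.0 | 155 162 b 116.0 2.0 69.0 | 156 162 b 117.0 -0.0 68.0 | 157 162 b 116.0 -5.0 73.0 | 158 162 b 117.0 -7.0 70.0 | 146 163 b 107.0 20.0 95.0 | 147 163 b 107.0 16.0 96.0 | 148 163 b 107.0 14.0 94.0 | 149 163 b 108.0 10.0 96.0 | 150 163 b 108.0 7.0 97.0 | 151 163 b 108.0 4.0 97.0 | 152 163 b 108.0 1.0 97.0 | 153 163 b 109.0 -1.0 95.0 | 154 163 b 110.0 -3.0 92.0 | 155 163 b 110.0 -7.0 94.0 | 156 163 b 110.0 -9.0 93.0 | 157 163 b 111.0 -12.0 92.0 | 158 163 b 114.0 -8.0 72.0 | 159 163 b 118.0 -3.0 45.0 | 146 164 b 104.0 20.0 93.0 | 147 164 b 104.0 16.0 94.0 | 148 164 b 105.0 14.0 94.0 | 149 164 b 105.0 11.0 93.0 | 150 164 b 105.0 7.0 96.0 | 151 164 b 105.0 4.0 96.0 | 152 164 b 105.0 0.0 99.0 | 153 164 b 106.0 -3.0 98.0 | 159 164 b 110.0 -15.
[... 3007 characters left out ...]
float64(53.0), np.float64(31.0), [43, 42, 45]), (141, np.float64(51.0), np.float64(28.0), [37, 40, 42]), (142, np.float64(37.0), np.float64(57.0), [85, 88, 91]), (143, np.float64(36.0), np.float64(52.0), [143, 150, 154]), (144, np.float64(32.0), np.float64(53.0), [168, 177, 182]), (145, np.float64(28.0), np.float64(56.0), [195, 207, 211]), (146, np.float64(26.0), np.float64(54.0), [213, 222, 226]), (147, np.float64(22.0), np.float64(54.0), [214, 223, 226]), (148, np.float64(20.0), np.float64(51.0), [193, 204, 208]), (149, np.float64(18.0), np.float64(50.0), [171, 179, 182]), (150, np.float64(14.0), np.float64(53.0), [169, 178, 184]), (151, np.float64(9.0), np.float64(56.0), [167, 177, 182])]
```

Request:
send_rows([
  [[0,0,0,15,-1,2,0],[0,0,0,20,0,0,0],[0,0,0,15,0,0,0],[0,0,0,5,0,0,0],[0,0,0,3,0,0,0],[0,0,0,2,0,0,0],[0,0,0,2,0,0,0],[0,0,0,2,0,0,0],[0,0,0,0,0,0,0]],
])

```text
time: 33.22
tool_pos: [503.5, 180.0, 78.6]
tool_rot: [0.748, 0.663, -0.001, 0.001]
wrist_force: [0.5, -4.4, 1.8]
grip_width: 0.008
grip_force: 2.0
```

```bash
python3 -c "
from h import *
plan(*box(0,2.5),79,83.2,36);print(bot.get_state()['torque'])
s=snap('side')
u,v=proj(s,[[*box(0,0),60]])[0].astype(int)
a=cv2.resize(s['color'][v-30:v+45,u-50:u+60],None,fx=7,fy=7,interpolation=cv2.INTER_CUBIC);cv2.imwrite('pics/c34.png',a)
"
```

```text
at [503.5 180.   78.6] yaw 83.1 F [ 0.5 -4.4  1.8] w 0.008 t 33.2167
rot [-0.     0.002 -0.002] shift [95.6 -0.4 -0.4] n 3 each [31.86 -0.12 -0.13]
[-1.15569902 -0.46568689 -0.10684006]
```

View pics/c34.png

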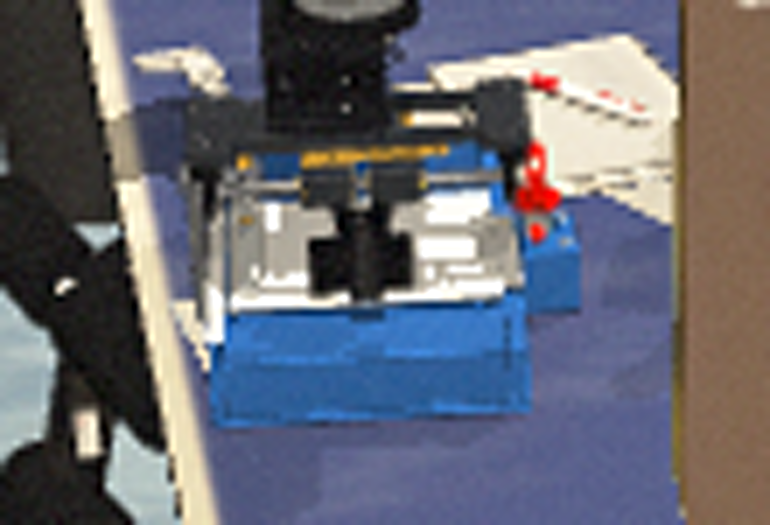

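The side view shows the closed fingers at (360,250) against the black handle, with the gripper body above the bracket. The slow push shows only 4 N, so I'll continue slowly.

Request:
send_rows([
  [[0,0,0,2,0,0,0],[0,0,0,2,0,0,0],[0,0,0,2,0,0,0],[0,0,0,2,0,0,0],[0,0,0,0,0,0,0]],
])

```text
time: 33.68
tool_pos: [504.4, 187.9, 78.5]
tool_rot: [0.749, 0.663, -0.001, 0.0]
wrist_force: [1.0, -4.0, 2.4]
grip_width: 0.004
grip_force: 2.0
```

```bash
python3 -c "
from h import *
plan(*box(0,2.5),79,83.2,36);print(bot.get_state()['torque'])
"
```

```text
at [504.4 187.9  78.5] yaw 83.1 F [ 1.  -4.   2.4] w 0.004 t 33.6833
rot [-0.     0.002 -0.002] shift [87.6 -0.3 -0.5] n 3 each [29.21 -0.1  -0.16]
[-1.20611109 -0.36488855 -0.03008631]
```

Request:
send_rows([
  [[0,0,0,3,0,0,0],[0,0,0,3,0,0,0],[0,0,0,3,0,0,0],[0,0,0,3,0,0,0],[0,0,0,3,0,0,0],[0,0,0,3,0,0,0],[0,0,0,3,0,0,0],[0,0,0,3,0,0,0]],
])

```text
time: 34.35
tool_pos: [507.0, 210.9, 78.4]
tool_rot: [0.749, 0.663, -0.002, 0.001]
wrist_force: [2.0, -7.0, 2.9]
grip_width: 0.003
grip_force: 3.9
```

```bash
python3 -c "
from h import *
plan(*box(0,2.5),79,83.2,36);print(bot.get_state()['torque'])
s=snap('top');P=cloud(s);im=s['color'].astype(int)
t=np.radians(BY);d=P[...,:2]-BO;bx=d@[np.cos(t),np.sin(t)];by=d@[-np.sin(t),np.cos(t)]
for x in (30,45,60):
  q=(abs(bx-x)<4)&(im.min(-1)>120)&(abs(P[...,2]-53)<8)&(by>0);print(x,q.sum(),by[q].max() if q.any() else '')
"
```

```text
at [507.  210.9  78.4] yaw 83.1 F [ 2.  -7.   2.9] w 0.003 t 34.35
rot [-0.001  0.003 -0.002] shift [64.5 -0.2 -0.6] n 2 each [32.27 -0.09 -0.28]
[-2.35853085 -0.69000154 -0.05628484]
30 0 
45 0 
60 1 5.698633406414588
```

Request:
send_rows([
  [[0,0,0,4,0,0,0],[0,0,0,4,0,0,0],[0,0,0,4,0,0,0],[0,0,0,4,0,0,0],[0,0,0,4,0,0,0],[0,0,0,4,0,0,0],[0,0,0,4,0,0,0],[0,0,0,4,0,0,0],[0,0,0,4,0,0,0],[0,0,0,4,0,0,0],[0,0,0,4,0,0,0]],
])

```text
time: 35.32
tool_pos: [512.2, 254.3, 78.3]
tool_rot: [0.749, 0.663, -0.002, 0.001]
wrist_force: [1.6, -8.2, 4.2]
grip_width: 0.006
grip_force: 3.9
```

```bash
python3 -c "
from h import *
plan(*box(0,2.5),79,83.2,36);print(bot.get_state()['torque'])
"
```

```text
at [512.2 254.3  78.3] yaw 83.0 F [ 1.6 -8.2  4.2] w 0.006 t 35.3167
rot [-0.001  0.004 -0.003] shift [20.9 -0.1 -0.7] n 1 each [20.86 -0.14 -0.68]
[-2.35937519 -0.59562428 -0.02614753]
```

Request:
send_rows([
  [[0,0,0,3,0,0,0],[0,0,0,3,0,0,0],[0,0,0,3,0,0,0],[0,0,0,3,0,0,0],[0,0,0,3,0,0,0],[0,0,0,2,0,0,0],[0,0,0,2,0,0,0],[0,0,0,0,0,0,0]],
])

```text
time: 35.98
tool_pos: [513.7, 268.3, 78.3]
tool_rot: [0.749, 0.663, -0.006, 0.003]
wrist_force: [4.4, -21.0, 9.0]
grip_width: 0.006
grip_force: 9.9
```

Request:
send_rows([
  [[0,0,0,1,0,0,0],[0,0,0,1,0,0,0],[0,0,0,0,0,0,0]],
])

```text
time: 36.23
tool_pos: [513.7, 268.4, 78.3]
tool_rot: [0.749, 0.662, -0.008, 0.003]
wrist_force: [5.6, -24.6, 10.1]
grip_width: 0.003
grip_force: 12.1
```

```bash
python3 -c "
from h import *
plan(*box(0,2.5),79,83.2,36);print(bot.get_state()['torque'])
"
```

```text
at [513.7 268.4  78.3] yaw 83.0 F [  5.6 -24.6  10.1] w 0.003 t 36.2333
rot [-0.006  0.016 -0.004] shift [ 6.6  0.  -0.7] n 1 each [ 6.59  0.05 -0.69]
[-7.13543273 -1.62637009 -0.03856959]
```

```bash
python3 -c "
from h import *
s=snap('top','t36.png');P=cloud(s);im=s['color'].astype(int)
t=np.radians(BY);d=P[...,:2]-BO;bx=d@[np.cos(t),np.sin(t)];by=d@[-np.sin(t),np.cos(t)]
for x in range(-75,85,15):
  q=(abs(bx-x)<5)&(im.min(-1)>100)&(abs(P[...,2]-53)<8)&(by>-130)&(by<140);print(x,q.sum(),(by[q].min().round(),by[q].max().round()) if q.any() else '')
b=cv2.resize(s['color'][155:245,95:215],None,fx=4,fy=4,interpolation=cv2.INTER_CUBIC)
s=snap('side')
u,v=proj(s,[[*box(0,0),60]])[0].astype(int)
a=cv2.resize(s['color'][v-30:v+45,u-50:u+50],None,fx=4.8,fy=4.8,interpolation=cv2.INTER_CUBIC);a=a[:360]
cv2.imwrite('pics/c36.png',np.hstack([b[:,:320],a]))
"
```

```text
-75 42 (np.float64(86.0), np.float64(134.0))
-60 49 (np.float64(5.0), np.float64(136.0))
-45 13 (np.float64(7.0), np.float64(123.0))
-30 2 (np.float64(6.0), np.float64(9.0))
-15 0 
0 0 
15 0 
30 0 
45 26 (np.float64(4.0), np.float64(47.0))
60 51 (np.float64(5.0), np.float64(84.0))
75 83 (np.float64(5.0), np.float64(133.0))
```

View pics/c36.png

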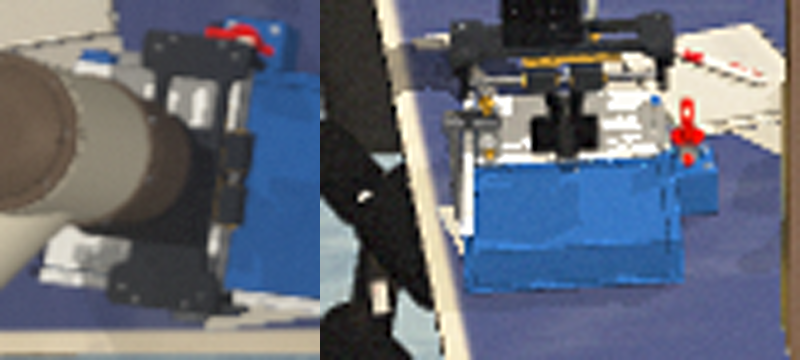

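The top half shows the white gate covering the bin, and measurement puts its front edge at about y 133, close to the far wall. The side half shows the handle at (565,130), with the catch bracket clear at (470,130). I'll give one slightly firmer push, then back off and check the plunger height.

Request:
send_rows([
  [[0,0,0,2,0,0,0],[0,0,0,0,0,0,0],[0,0,0,-10,0,0,0],[0,0,0,-20,0,0,0],[0,0,0,0,0,-20,0],[0,0,0,0,0,-35,0],[0,0,0,0,0,-35,0],[0,0,0,-35,0,0,0],[0,0,0,-40,0,0,0],[0,0,0,-40,0,0,0],[0,0,0,-40,0,0,0],[0,0,0,0,0,0,0]],
])

```text
time: 37.33
tool_pos: [490.8, 91.0, 168.1]
tool_rot: [0.75, 0.661, -0.001, -0.001]
wrist_force: [-0.1, -0.0, 0.2]
grip_width: 0.002
grip_force: 0.0
```

```bash
python3 -c "
from h import *
t=np.radians(BY)
s=snap('top','t37.png');im=s['color'].astype(int)
def cat(P,n):
  d=P[...,:2]-BO;bx=d@[np.cos(t),np.sin(t)];by=d@[-np.sin(t),np.cos(t)]
  q=(bx>-110)&(bx<-50)&(abs(by)<20)&(P[...,2]>80)&(P[...,2]<135);z=np.sort(P[q][:,2]);print(n,q.sum(),z[::-1][:25].round(0))
  return bx,by
P=np.load('top0.npy');cat(P,'rest')
P=cloud(s);bx,by=cat(P,'now')
for x in range(-75,85,15):
  q=(abs(bx-x)<5)&(im.min(-1)>100)&(abs(P[...,2]-53)<8)&(by>-130)&(by<140);print(x,q.sum(),(by[q].min().round(),by[q].max().round()) if q.any() else '')
q=(im.max(-1)<60)&(P[...,2]>75)&(P[...,2]<95)&(abs(bx)<45)&(abs(by)<60);print('handle',q.sum(),np.median(bx[q]),np.median(by[q]))
plan(*box(104,0),180,83.2)
"
```

```text
rest 166 [115. 114. 113. 113. 113. 113. 112. 112. 112. 112. 112. 111. 111. 110.
 110. 110. 109. 108. 105. 104. 104. 104. 103. 103. 103.]
now 0 []
-75 1 (np.float64(-54.0), np.float64(-54.0))
-60 0 
-45 5 (np.float64(126.0), np.float64(132.0))
-30 20 (np.float64(112.0), np.float64(134.0))
-15 59 (np.float64(77.0), np.float64(132.0))
0 80 (np.float64(53.0), np.float64(132.0))
15 98 (np.float64(33.0), np.float64(134.0))
30 114 (np.float64(17.0), np.float64(133.0))
45 123 (np.float64(12.0), np.float64(133.0))
60 129 (np.float64(6.0), np.float64(133.0))
75 137 (np.float64(4.0), np.float64(135.0))
handle 2 23.831819151788082 16.25072113984787
at [492.2  93.2 168.4] yaw 82.8 F [-0.   0.1 -0.6] w 0.006 t 37.3833
rot [ 0.    -0.001 -0.006] shift [180.6 104.6 -11.6] n 6 each [30.11 17.43 -1.93]
```

Request:
send_rows([
  [[0,0,0,30,17.4,-3,0],[0,0,0,30,17.4,-3,0],[0,0,0,30,17.4,-3,0],[0,0,0,30,17.4,-3,0.2],[0,0,0,30,17.4,0,0.4],[0,0,0,30,17.4,0,0.5],[0,0,0.09,0,0,0,0.5],[0,0,0,0,0,0,0.5]],
])

```text
time: 38.05
tool_pos: [618.8, 264.5, 178.5]
tool_rot: [0.777, 0.629, -0.0, -0.0]
wrist_force: [-0.5, -1.4, -1.3]
grip_width: 0.3
grip_force: 0.0
```

```bash
python3 -c "
from h import *
t=np.radians(BY)
def cat(P,n):
  d=P[...,:2]-BO;bx=d@[np.cos(t),np.sin(t)];by=d@[-np.sin(t),np.cos(t)]
  q=(bx>-110)&(bx<-50)&(abs(by)<20)&(P[...,2]>80)&(P[...,2]<135);z=np.sort(P[q][:,2]);print(n,q.sum(),z[::-1][:25].round(0),np.median(z[::-1][:20]))
  return bx,by
P=np.load('top0.npy');bx,by=cat(P,'rest');im=cv2.imread('pics/top0.png').astype(int)
def hd(P,im,bx,by,lo):
  q=(im.max(-1)<70)&(P[...,2]>78)&(P[...,2]<95)&(abs(bx)<40)&(by>lo)&(by<lo+60);print('handle',q.sum(),np.median(bx[q]),np.mean(by[q]),by[q].min(),by[q].max())
hd(P,im,bx,by,-150)
for i in range(3):
  s=snap('top','t38_%d.png'%i);P=cloud(s);bx,by=cat(P,'now');hd(P,s['color'].astype(int),bx,by,-15)
cv2.imwrite('pics/c38.png',cv2.resize(s['color'][155:245,95:215],None,fx=6,fy=6,interpolation=cv2.INTER_CUBIC))
plan(*box(104,0),89,77.8)
"
```

```text
rest 166 [115. 114. 113. 113. 113. 113. 112. 112. 112. 112. 112. 111. 111. 110.
 110. 110. 109. 108. 105. 104. 104. 104. 103. 103. 103.] 111.73224312561581
handle 73 -2.908563494148923 -116.71891738756487 -121.59090204888788 -110.6556526174736
now 164 [118. 117. 115. 115. 114. 114. 114. 113. 113. 113. 112. 112. 112. 112.
 111. 111. 109. 106. 103. 103. 103. 103. 102. 102. 102.] 112.4059004010978
handle 79 -0.48178649405797475 11.719519561701622 6.637711365529869 17.600750960261713
now 166 [115. 115. 115. 115. 113. 113. 113. 113. 113. 112. 112. 112. 111. 111.
 111. 111. 110. 109. 103. 103. 103. 102. 102. 102. 102.] 112.360558156434
handle 80 -2.1252952771529126 11.884673434813696 6.3586386180381504 18.81139944363986
now 165 [116. 115. 115. 115. 114. 114. 114. 114. 113. 113. 113. 113. 111. 111.
 111. 111. 109. 109. 104. 104. 104. 103. 103. 102. 102.] 112.91921945233544
handle 79 -2.4504281801711167 11.787361061122187 6.434384345123737 17.584479276793733
at [617.9 261.5 179.9] yaw 78.0 F [ 0.1 -0.4  0.9] w 0.43 t 38.2
rot [-0.     0.     0.004] shift [-1.4 -0.1 90.9] n 3 each [-4.600e-01 -3.000e-02  3.031e+01]
```

View pics/c38.png

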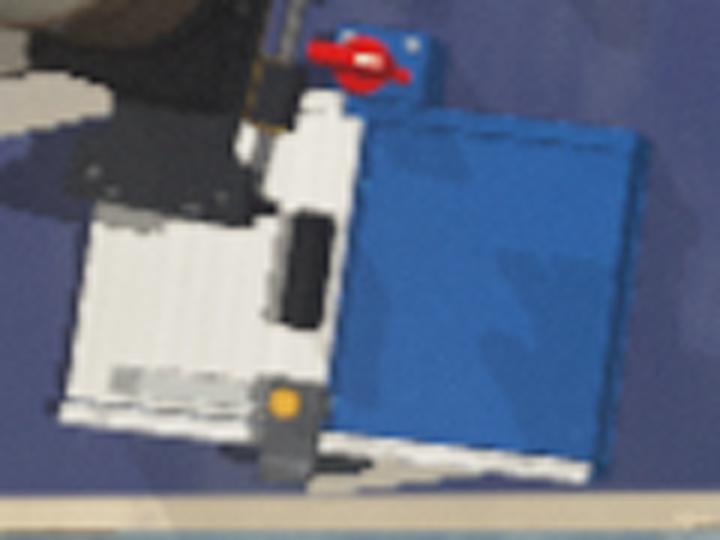

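The crop shows the gate closed over the bin, flush with the box's left edge, with the handle at (305,270). The wing is still turned out. The handle travel reads about 0.1285, so I'll cross-check it on image edges.

```bash
python3 - <<'E'
from h import *
t=np.radians(BY)
s=snap('top')
def bxy(W): d=W[...,:2]-BO;return np.stack([d@[np.cos(t),np.sin(t)],d@[-np.sin(t),np.cos(t)]],-1)
h,w=384,512
uv=np.stack(np.meshgrid(np.arange(w),np.arange(h)),-1).reshape(-1,2)
def prof(im,z,x,lo,hi):
    # sample gray along box y at given height
    ys=np.arange(lo,hi,0.5);W=np.array([[*box(x,y),z] for y in ys]);p=proj(s,W).astype(np.float32)
    g=cv2.remap(im,p[None,:,0],p[None,:,1],cv2.INTER_LINEAR)[0].astype(float)
    return ys,g
i0=cv2.imread('pics/top0.png');i1=cv2.imread('pics/t38_2.png')
for n,im,c,f in(('start',i0,-117,-4),('now',i1,12,132)):
    for x in(-20,-10,0,10,20):
        ys,g=prof(im,86,x,c-20,c+20);g=g.mean(1);k=ys[g<90];
        ys2,g2=prof(im,52,x-20,f-12,f+12);g2=g2.min(1);th=(g2.max()+g2.min())/2;e=ys2[g2>th].max()
        print(n,x,'handle dark',k.min() if len(k) else None,k.max() if len(k) else None,'front',e)
E
```

```text
start -20 handle dark -127.0 -110.5 front 5.5
start -10 handle dark -126.5 -109.5 front 4.0
start 0 handle dark -127.0 -110.5 front 5.0
start 10 handle dark -127.0 -110.0 front 4.5
start 20 handle dark -126.5 -110.0 front 5.0
now -20 handle dark -1.5 18.5 front 133.5
now -10 handle dark -1.0 18.5 front 134.5
now 0 handle dark -2.0 19.0 front 133.5
now 10 handle dark -1.0 18.5 front 134.5
now 20 handle dark -2.0 18.5 front 133.5
```

```bash
python3 -c "
from h import *
plan(*box(0,45),130,83.2,34)"
```

```text
at [617.9 261.1 180.3] yaw 78.0 F [ 0.2  0.1 -0. ] w 0.458 t 38.25
rot [-0.     0.    -0.091] shift [  44.1 -104.3   50.3] n 4 each [ 11.02 -26.08  12.58]
```

Request:
send_rows([
  [[0,0,-0.09,0,0,0,0.2],[0,0,0,11,-26,0,0],[0,0,0,11,-26,0,0],[0,0,0,11,-26,0,0],[0,0,0,11,-26,20,0],[0,0,0,0,0,30,0],[0,0,0,0,0,30,0],[0,0,0,0,0,20,0],[0,0,0,0,0,0,0],[0,0,0,0,0,0,0]],
])

```text
time: 39.08
tool_pos: [520.3, 316.5, 80.2]
tool_rot: [0.749, 0.663, -0.001, 0.0]
wrist_force: [0.0, 0.7, 1.0]
grip_width: 0.004
grip_force: 0.0
```

```bash
python3 -c "
from h import *
plan(*box(0,28.5),79,83.2,34)"
```

```text
at [520.3 316.5  80.2] yaw 83.1 F [0.  0.7 1. ] w 0.004 t 39.0833
rot [-0.001  0.002 -0.002] shift [-15.9  -0.8   1.2] n 1 each [-15.91  -0.84   1.19]
```

Request:
send_rows([
  [[0,0,0,-8,0,0,0],[0,0,0,-5,0,0,0],[0,0,0,-2,0,0,0],[0,0,0,-2,0,0,0],[0,0,0,-1,0,0,0],[0,0,0,0,0,0,0]],
])

```text
time: 39.58
tool_pos: [519.4, 300.9, 82.2]
tool_rot: [0.749, 0.663, 0.003, -0.0]
wrist_force: [-0.7, 3.8, 2.7]
grip_width: 0.004
grip_force: 2.2
```

```bash
python3 -c "
from h import *
plan(*box(0,28.5),79,83.2,34)"
```

```text
at [519.4 300.9  82.2] yaw 83.0 F [-0.7  3.8  2.7] w 0.004 t 39.5833
rot [ 0.003 -0.005 -0.003] shift [-0.3 -1.8  3.2] n 1 each [-0.32 -1.82  3.21]
```

Request:
send_rows([
  [[0,0,0,-1.5,0,0,0],[0,0,0,-1.5,0,0,0],[0,0,0,0,0,0,0],[0,0,0,0,0,0,0]],
])

```text
time: 39.92
tool_pos: [519.3, 297.9, 81.9]
tool_rot: [0.749, 0.663, 0.003, -0.0]
wrist_force: [-0.7, 4.9, 3.3]
grip_width: 0.005
grip_force: 2.4
```

```bash
python3 -c "
from h import *
plan(*box(0,28.5),79,83.2,34)"
```

```text
at [519.3 297.9  81.9] yaw 83.1 F [-0.7  4.9  3.3] w 0.005 t 39.9167
rot [ 0.003 -0.004 -0.002] shift [ 2.6 -2.   2.9] n 1 each [ 2.64 -2.01  2.91]
```

Request:
send_rows([
  [[0,0,0,-1.5,0,0,0],[0,0,0,-1.5,0,0,0],[0,0,0,-1.5,0,0,0],[0,0,0,-1.5,0,0,0],[0,0,0,0,0,0,0]],
])

```text
time: 40.33
tool_pos: [519.1, 295.8, 82.0]
tool_rot: [0.748, 0.663, 0.006, -0.002]
wrist_force: [-2.1, 14.6, -0.4]
grip_width: 0.003
grip_force: 7.1
```

```bash
python3 -c "
from h import *
plan(*box(0,28.5),79,83.2,34)"
```

```text
at [519.1 295.8  82. ] yaw 83.1 F [-2.1 14.6 -0.4] w 0.003 t 40.3333
rot [ 0.006 -0.011 -0.002] shift [ 4.8 -2.1  3. ] n 1 each [ 4.77 -2.1   3.01]
```

The gate slid back about 5 mm and then held against 15 N, so the catch has clicked. I'll push it fully to its end stop again.

Request:
send_rows([
  [[0,0,0,10,2,0,0],[0,0,0,0,0,-20,0],[0,0,0,0,0,-25,0],[0,0,0,-25,0,0,0],[0,0,0,-30,0,0,0],[0,0,0,-20,0,0,0],[0,0,0,0,0,0,0],[0,0,0,0,0,25,0],[0,0,0,0,0,20,0],[0,0,0,0,0,0,0],[0,0,0,0,0,0,0]],
])

```text
time: 41.25
tool_pos: [511.0, 224.8, 79.5]
tool_rot: [0.749, 0.663, -0.002, 0.0]
wrist_force: [0.8, 0.5, 1.1]
grip_width: 0.004
grip_force: 0.0
```

```bash
python3 -c "
from h import *
plan(*box(0,-4),79,83.2,34)"
```

```text
at [511.  224.8  79.5] yaw 83.0 F [0.8 0.5 1.1] w 0.004 t 41.25
rot [-0.002  0.003 -0.003] shift [43.7 -2.4  0.5] n 2 each [21.86 -1.21  0.23]
```

Request:
send_rows([
  [[0,0,0,12,-2,0,0],[0,0,0,14,0,0,0],[0,0,0,6,0,0,0],[0,0,0,3,0,0,0],[0,0,0,3,0,0,0],[0,0,0,3,0,0,0],[0,0,0,3,0,0,0],[0,0,0,2.5,0,0,0],[0,0,0,0,0,0,0]],
])

```text
time: 42.0
tool_pos: [514.4, 268.2, 80.8]
tool_rot: [0.749, 0.663, -0.004, 0.002]
wrist_force: [2.4, -12.7, 5.6]
grip_width: 0.01
grip_force: 6.2
```

```bash
python3 -c "
from h import *
plan(*box(0,-4),79,83.2,34)"
```

```text
at [514.4 268.2  80.8] yaw 83.0 F [  2.4 -12.7   5.6] w 0.01 t 42.0
rot [-0.003  0.009 -0.003] shift [ 0.3 -0.7  1.8] n 1 each [ 0.27 -0.72  1.76]
```

Request:
send_rows([
  [[0,0,0,1.5,0,0,0],[0,0,0,0,0,0,0],[0,0,0,-12,0,0,0],[0,0,0,-15,0,0,0],[0,0,0,0,0,-30,0],[0,0,0,0,0,-35,0],[0,0,0,0,0,-30,0.2],[0,0,0.09,0,0,0,0.5],[0,0,0,0,0,0,0.5]],
])

```text
time: 42.75
tool_pos: [512.5, 247.5, 177.7]
tool_rot: [0.778, 0.628, 0.003, -0.0]
wrist_force: [-0.6, 0.6, -0.4]
grip_width: 0.152
grip_force: 0.0
```

```bash
python3 -c "
from h import *
plan(619,261,170,77.8,34)"
```

```text
at [512.5 247.5 177.7] yaw 77.8 F [-0.6  0.6 -0.4] w 0.152 t 42.75
rot [ 0.003 -0.005 -0.   ] shift [ 35.7 101.2   7.7] n 4 each [ 8.93 25.31  1.91]
```

Request:
send_rows([
  [[0,0,0,9,25.5,0,0.5],[0,0,0,9,25.5,0,0.5],[0,0,0,9,25.5,0,0.5],[0,0,0,9,25.5,6,0.5],[0,0,0,0,0,0,0.5],[0,0,0,0,0,0,0.5]],
])

```text
time: 43.25
tool_pos: [618.8, 259.9, 166.0]
tool_rot: [0.778, 0.629, -0.002, -0.001]
wrist_force: [-0.0, -0.2, 0.3]
grip_width: 0.49
grip_force: 0.0
```

```bash
python3 -c "
from h import *
plan(619.2,261,89,77.8,34)"
```

```text
at [618.8 259.9 166. ] yaw 77.9 F [-0.  -0.2  0.3] w 0.49 t 43.25
rot [-0.004  0.003  0.002] shift [ 1.2  0.2 77. ] n 3 each [ 0.4   0.05 25.67]
```

Request:
send_rows([
  [[0,0,0,1,0,26,0.5],[0,0,0,0,0,30,0.5],[0,0,0,0,0,16,0.5],[0,0,0,0,0,5,0.5],[0,0,0,0,0,0,0.5],[0,0,0,0,0,0,0],[0,0,0,0,0,0,0],[0,0,0,0,0,0,0],[0,0,0,0,0,0,0],[0,0,0,0,0,0,0],[0,0,0,0,0,0,0]],
])

```text
time: 44.17
tool_pos: [619.6, 261.6, 92.8]
tool_rot: [0.778, 0.629, 0.0, 0.0]
wrist_force: [-0.3, 0.7, 0.3]
grip_width: 0.132
grip_force: 0.0
```

Request:
send_rows([
  [[0,0,0.05,0,0,0,0],[0,0,0.1,0,0,0,0],[0,0,0.1,0,0,0,0],[0,0,0.1,0,0,0,0],[0,0,0.1,0,0,0,0],[0,0,0.1,0,0,0,0],[0,0,0.1,0,0,0,0],[0,0,0.1,0,0,0,0],[0,0,0.1,0,0,0,0],[0,0,0.1,0,0,0,0]],
])

```text
time: 45.0
tool_pos: [619.8, 261.3, 92.7]
tool_rot: [0.98, 0.201, 0.0, 0.0]
wrist_force: [0.0, -0.1, 0.6]
grip_width: 0.123
grip_force: 30.0
```

```bash
python3 -c "
from h import *
plan(619.2,261,89,-7,34);print(bot.get_state()['torque'])"
```

```text
at [619.8 261.3  92.7] yaw 23.2 F [ 0.  -0.1  0.6] w 0.123 t 45.0
rot [ 0.    -0.001  0.527] shift [-0.6  0.4  3.7] n 1 each [-0.59  0.4   3.74]
[-0.30090267 -0.17376462  0.06413922]
```

Request:
send_rows([
  [[0,0,0.1,0,0,0,0],[0,0,0.1,0,0,0,0],[0,0,0.1,0,0,0,0],[0,0,0.1,0,0,0,0],[0,0,0.08,0,0,0,0],[0,0,0.05,0,0,0,0],[0,0,0,0,0,0,0]],
])

```text
time: 45.58
tool_pos: [619.8, 261.2, 92.7]
tool_rot: [0.998, -0.061, 0.0, 0.0]
wrist_force: [0.9, -1.1, 1.8]
grip_width: 0.119
grip_force: 30.0
```

```bash
python3 -c "
from h import *
plan(619.2,261,89,-7,34);print(bot.get_state()['torque'])"
```

```text
at [619.8 261.2  92.7] yaw -7.0 F [ 0.9 -1.1  1.8] w 0.119 t 45.5833
rot [ 0.    -0.001  0.001] shift [-0.6  0.3  3.7] n 1 each [-0.62  0.26  3.73]
[-0.34587982 -0.16650329 -0.0831587 ]
```

Request:
send_rows([
  [[0,0,0.04,0,0,0,0],[0,0,0.04,0,0,0,0],[0,0,0,0,0,0,0]],
])

```text
time: 45.83
tool_pos: [619.9, 261.2, 92.7]
tool_rot: [0.995, -0.099, 0.001, 0.0]
wrist_force: [1.7, -1.9, 2.1]
grip_width: 0.13
grip_force: 30.0
```

```bash
python3 -c "
from h import *
plan(619.2,261,89,-7,34);print(bot.get_state()['torque'])"
```

```text
at [619.9 261.2  92.7] yaw -11.3 F [ 1.7 -1.9  2.1] w 0.13 t 45.8333
rot [ 0.001 -0.001 -0.076] shift [-0.7  0.3  3.7] n 1 each [-0.68  0.33  3.72]
[-0.57042328 -0.22743205  0.63183268]
```

Request:
send_rows([
  [[0,0,0,0,0,0,0.5],[0,0,0,0,0,0,0.5],[0,0,0,0,0,0,0.5],[0,0,0,0,0,-25,0.5],[0,0,0,0,0,-38,0.5],[0,0,0,0,0,-38,0.5],[0,0,0,-20,-33,0,0.5],[0,0,0,-20,-33,0,0.5],[0,0,0,-20,-33,0,0.5],[0,0,0,-20,-33,0,0.5],[0,0,0,-20,-33,0,0.5],[0,0,0,-20,-33,0,0.5]],
])

```text
time: 46.83
tool_pos: [540.2, 481.1, 192.9]
tool_rot: [0.995, -0.1, -0.0, 0.0]
wrist_force: [1.6, -0.1, -0.4]
grip_width: 0.5
grip_force: 0.0
```

Request:
send_rows([
  [[0,0,0,-33,-20,0,0.5],[0,0,0,-33,-20,0,0.5],[0,0,0,-33,-20,0,0.5],[0,0,0,-33,-20,0,0.5],[0,0,0,0,0,0,0.5],[0,0,0,0,0,0,0.5]],
])

```text
time: 47.33
tool_pos: [425.6, 585.8, 192.5]
tool_rot: [0.995, -0.098, -0.0, 0.0]
wrist_force: [-0.0, -0.1, -0.1]
grip_width: 0.501
grip_force: 0.0
```

```bash
python3 - <<'E'
from h import *
t=np.radians(BY)
s=snap('top','t47.png');P=cloud(s);im=s['color'].astype(int)
d=P[...,:2]-BO;bx=d@[np.cos(t),np.sin(t)];by=d@[-np.sin(t),np.cos(t)]
q=(bx>-110)&(bx<-50)&(abs(by)<20)&(P[...,2]>80)&(P[...,2]<135);print('plunger',np.sort(P[q][:,2])[::-1][:20].round(0))
q=(im.max(-1)<70)&(P[...,2]>78)&(P[...,2]<95)&(abs(bx)<40)&(by>-15)&(by<45);print('handle',q.sum(),by[q].mean())
a=cv2.resize(s['color'][155:245,95:215],None,fx=5,fy=5,interpolation=cv2.INTER_CUBIC)
c=cv2.resize(s['color'][180:245,235:435],(600,195),interpolation=cv2.INTER_CUBIC)
o=np.zeros((450+135,600,3),np.uint8);o[:450]=a;o[450:]=cv2.resize(c,(600,135));cv2.imwrite('pics/c47.png',o)
plan(450,450,200,-11)
E
```

```text
plunger [118. 116. 115. 114. 114. 114. 113. 113. 113. 113. 112. 112. 111. 111.
 111. 110. 109. 108. 103. 103.]
handle 77 11.70694345562922
at [426.9 584.7 192.6] yaw -11.4 F [-0.   0.2 -1.2] w 0.499 t 47.3833
rot [ 0.001  0.    -0.007] shift [ 48.4 127.8  -7.4] n 4 each [12.09 31.96 -1.84]
```

View pics/c47.png

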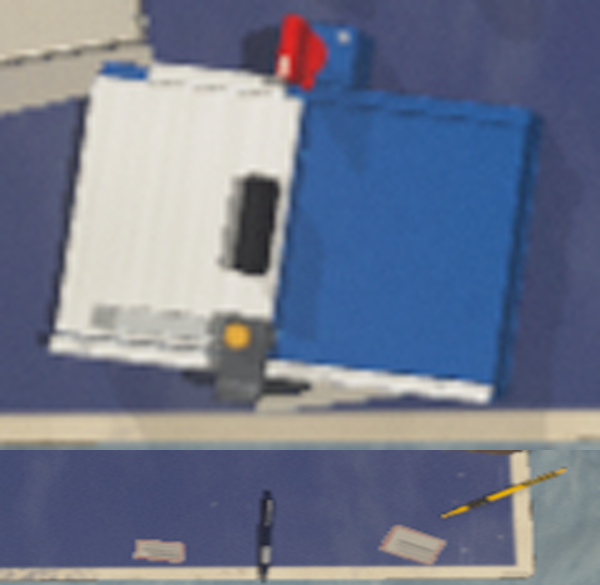

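The gate is shut and the catch is down, with the plunger at (237,335). The red wing at (295,50) is back along box x as at the start. Only the navy pen and the yellow pencil remain on the table.

```bash
python3 -c "
from cell import bot
print(bot.job_done())"
```

```text
the job is handed in; nothing more can be done
None
```

I handed the job in: all five markers and highlighters are in the box, the gate is fully shut with its catch down, and the red knob is back at its stop; the pen and pencil were left in place, but a first gate push jammed and spiked the wrist force to about 117 N, close to the 120 N limit.

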